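# Throw the guarded switch with the bent rod

### The job

Take the bent rod from its slanted rest under the lamp hood, reach with it over the clear guard and pull the switch lever with the crossbar head all the way toward the near, guarded side, leaving the two ball-headed levers as they are and keeping the gripper itself off the switches. Then put the rod back fully seated in its rest, the way it lay, and let go; do not knock or shift the things standing about.

Things in the scene. Friction and masses are not known exactly. Their poses are not given: they have to be found in the camera images.
- bent_rod: Loose bent rod, 0.15 kg: flat black handle 120 long (x), 14 thick (y, grasp here), 30 mm high (z), steel pommel 12 mm long behind, 8 mm round steel rod in front, bent square into a leg along -z. Origin at the handle's centre; x runs to the bend (leg at x = +170 mm). Starts in the rest: x along the lamp stand's +y, z leaning 0.61 rad (35 deg) from vertical toward the stand's -x.
- rod_tip (a point): End of the rod's leg, at (170, 0, -120) mm in the rod's frame.
- lamp_stand: Fixed grey lamp stand; origin at table level below the tool rest, x away from its open front. Base x -55..110, y -65..65, 10 mm thick; back panel x 104..110, 295 mm high; level hood x -10..110, y -65..65, z 287..303 mm: it covers the rest from above, so the handle is reached from the front (-x) with the tool tilted in line with the slots.
- rest_seat (a point): Handle seat, (0, 0, 140) mm in the stand; a seated handle's centre is within 3 mm. Two black brackets at y = -46 and +46, 12 mm wide, with slots 17 mm wide, 20 mm deep, leaning 0.61 rad: out of the slot is (-0.573, 0, 0.820) in the stand. The handle's lower edge rests on the slot floors; 80 mm of it is free between the brackets and its upper 10 mm stands out of the slots.
- rest_tip (a point): Where the end of the rod's leg lies when the rod is seated, at (68, 170, 41) mm in the lamp stand's frame.
- switch_bank: Fixed switch bank; origin at table level under the switch row, x away from its front, y along the row. Base x -65..95, y -90..90, 10 mm thick. Front guard, a clear panel in a steel frame: x -60..-50, y -90..90, top at z = 150 mm. Clear sides at y = -86 and 86, top z = 94. Grey housing behind, x 73..95, top z = 150. The well between is open above.
- switch_cross: Grey switch body, 40 x 28 x 18 mm, in the bank, with the crossbar-headed lever. Stands at x = 0 and at y = -47, 0 or +47 mm in the bank (the three switches change places); its axes are parallel to the bank's. Origin at its underside, 10 mm over the table.
- switch_ball_a: The same switch body with a ball-headed lever; leave it alone.
- switch_ball_b: The same switch body with another ball-headed lever; leave it alone.
- head_cross (a point): Centre of the crossbar head, 9 mm thick and 31 mm long along the bank's y, at the end of a 6 mm steel lever.
- head_ball_a (a point): Centre of the 14 mm ball head of lever ball_a.
- head_ball_b (a point): Centre of the 14 mm ball head of lever ball_b.
- lever_cross (a joint): Angle of the crossbar lever: 0 = leaning 0.5 rad away from the guard (bank +x), 1.0 rad = against its stop, leaning 0.5 rad toward the guard (bank -x). The pivot lies at x = 0, 34 mm over the table; the head's centre is 45 mm from it. Turning takes about 1.5 N at the head; it stays where it is left.
- lever_ball_a (a joint): Angle of ball lever a, same sense and size; starts leaning away.
- lever_ball_b (a joint): Angle of ball lever b, same sense and size; starts leaning toward the guard.
- tumbler: Bystander: loose steel travel tumbler, 108 mm wide, 231 mm tall, standing between lamp stand and switch bank. Origin under its centre.
- module: Bystander: loose red control module, 68 x 82 x 68 mm high, in front of the lamp stand. Origin under its centre.
- relay: Bystander: loose white pressure relay on a black and yellow foot, 71 x 87 x 97 mm high, in front of the guard. Origin under its centre.
- clear_cover: Bystander: loose clear box cover, 59 x 59 x 34 mm high, in front of the guard. Origin under its centre.

How it is judged:
By the outcome, as a careful person would: the job done as asked, in the order asked, and still so for the second after the job is handed in, with the robot touching nothing.
It also fails if it takes over 69 s, if anything falls off the work surface, if the arm or the gripper's body presses on something with over 40 N, if the wrist force passes 120 N, or if a joint passes its speed limit or range.

### The arm

A 6-joint arm with a two-finger parallel gripper is mounted at the origin on a cart in front of the work surface, level with it; the furniture and walls round the work are solid. World frame = base frame: x ahead of the robot, y to its left, z up, the work surface at z = 0. Lengths are in m, angles in rad, forces in N, time in s.
With the tool pointing down it reaches from about 0.375 to 0.975 m from the base axis. Payload 3.8 kg.
Tool frame: the origin (TCP) lies midway between the tips of the shut fingers; the grasp point (between the pads) lies 19 mm behind it; z points along the fingers, y is the line along which they close (so a half turn about z gives the same grasp; the last joint's range is limited). The gripper opens to 85 mm and grips with 20 to 120 N. Pads are 22 mm wide; open, the fingers measure 114 mm over their backs; the gripper's body (76 mm by 85 mm) begins 54 mm behind the grasp point. The pads swing forward as they close: fully open they stand 13 mm farther back than shut.
Start: joints at [1.157, 0.264, 1.604, -0, 1.274, -0.037], TCP at [0.248, 0.628, 0.203] pointing down, gripper open.
Joint ranges: [-2.63, 2.63], [-0.94, 2.18], [0.31, 2.57], [-1.31, 4.45], [0, 2.66], [-2.55, 2.55]. Speed limits (rad/s): [2.57, 2.57, 3.14, 3.14, 3.14, 3.14].

### API

Orientations are given as a 3x3 rotation matrix whose columns are the frame's x, y, z axes.
In Python, from rig import arm gives the robot as it stands.
- The arm moves only by the tool carry_out, never from a script. Its argument "moves" is a list of rows, each an object of numbers: "dx", "dy", "dz": the shift along the tool's x, y, z in m; "twist": the turn about the tool's z in rad. In form: [{"dx": .., "dy": .., "dz": .., "twist": ..}, ...]. A call has 1 to 5 rows; each row is the pose to reach, as a shift and turn from the pose commanded when the call began, along the tool's axes at that moment; what a row does not reach only later rows make up. A row lasts 1/12 s, in which the tool goes at most 41.7 mm and 7.16 degrees, less where a joint would pass 70% of its speed; a pose out of reach is approached as far as the arm can. A call with a gripper value outside its range is refused whole. "gripper" is the finger opening in m, from 0 to 0.0854, set as the call begins (left out, the last holds). The fingers move at their own pace and stop on an object; "force" is the grip in N (left out, the last holds). Time passes only in rows, so rows that repeat a pose let the fingers close. It gives the time, the measured TCP pose, the force, the opening and the grip force at its end, in the units of the state.
- arm.get_state(): the state, without advancing time (a new reading comes with each control period).
- arm.read_camera(name): name is "side" or "top"; returns the picture (400x640x3 uint8, red, green, blue); there is no depth.
- arm.calibration(name): a dict with "mtx" (3x3 intrinsics, pixels), "T" (4x4, takes a point from camera to world coordinates). Camera axes: x right, y down, z forward; pixel columns grow to the right and rows downward; lengths in m; the calibration is good to about 2 mm. A picture is of the moment at which its call begins. calibration takes no time and is no camera call.
- arm.close_job(): hands the job in; it is judged then, once.
The state is a dict: "time_s": time; "q": joint angles; "dq": joint speeds; "tau": joint torques, N m; "tcp_pos": TCP position; "orientation": TCP orientation; "force": force on the tool from outside, world axes, zero at the start; "torque": the same for the moment, N m; "gripper_width": opening from 0.0 (shut) to 1.0 (fully open); "gripper_force": force on a finger pad.
Only numpy, scipy, OpenCV 4.12 (cv2) and the standard library are available. Lean on these libraries where they do the work, as an engineer would, in place of code of your own. Each camera call takes 0.05 s, during which the arm holds its last target. There are 200 camera calls.

## Working session

There is one attempt and no reset: what is moved stays moved. The work goes in short steps, Python scripts to look and compute and a tool call to move; the robot and the scene stay as the last step left them, time stands still between calls to the robot, and variables do not carry over. Pictures are saved under pics/ and viewed, at most 10 in all, crops included, and the job is handed in when it is done.

Besides the shell and the picture viewer there is one more tool, called after "Call:" as name(argument=value, ...), one argument or row to a line, values as JSON. carry_out: Moves the arm, as the interface text tells. Its arguments: {"type":"object","properties":{"moves":{"type":"array"},"gripper":{"type":"number"},"force":{"type":"number"}},"required":["moves"]}

```bash
mkdir -p pics; ls
python3 - <<'E'
from rig import arm
import cv2, numpy as np
np.set_printoptions(precision=4,suppress=True)
for n in("side","top"):
    cv2.imwrite(f"pics/{n}0.png",arm.read_camera(n)[:,:,::-1]); c=arm.calibration(n); print(n,c["mtx"],c["T"])
print(arm.get_state())
E
```

```text
pics
side [[504.2794   0.     317.9109]
 [  0.     504.2794 203.641 ]
 [  0.       0.       1.    ]] [[ 0.953  -0.1116  0.2815  0.1192]
 [-0.3028 -0.3738  0.8767 -1.2141]
 [ 0.0074 -0.9208 -0.39    0.7143]
 [ 0.      0.      0.      1.    ]]
top [[484.9272   0.     326.1647]
 [  0.     484.9272 206.8502]
 [  0.       0.       1.    ]] [[ 0.0225 -0.9838  0.178   0.318 ]
 [-0.9997 -0.0201  0.0154  0.1205]
 [-0.0116 -0.1783 -0.9839  1.4285]
 [ 0.      0.      0.      1.    ]]
{'time_s': 0.1, 'q': array([ 1.1571,  0.2647,  1.6053,  0.    ,  1.2737, -0.0369]), 'dq': array([-0.0002, -0.0003, -0.0042, -0.001 , -0.0005, -0.0026]), 'tau': array([  0.0006, -51.6713, -36.8587,   0.    ,   0.0062,   0.    ]), 'tcp_pos': array([0.2481, 0.627 , 0.2019]), 'orientation': array([[-0.9298,  0.368 , -0.0008],
       [ 0.368 ,  0.9298, -0.0019],
       [ 0.0001, -0.0021, -1.    ]]), 'force': array([-0.5088,  0.6202,  0.2271]), 'torque': array([-0.0041,  0.0033, -0.0039]), 'gripper_force': 0.0, 'gripper_width': 1.002903384733698}
```

View pics/side0.png

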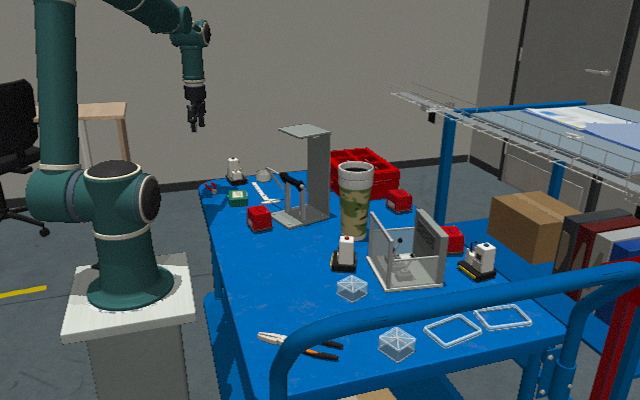

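View pics/top0.png

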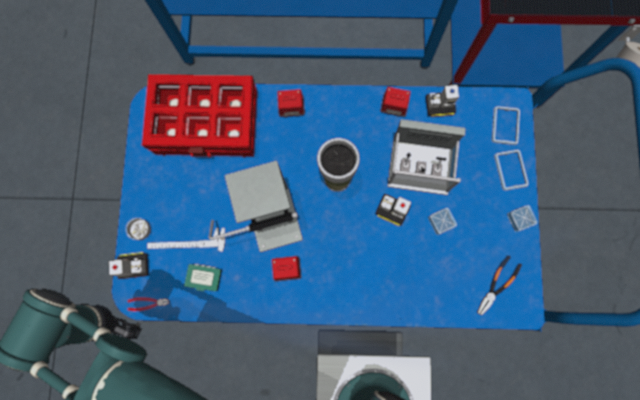

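The stand is around top (265,205) / side (305,180), with the rod handle near top (272,222). The bank is around top (427,155) / side (405,250). I'll enlarge all four regions in one picture.

Run:
```python
import cv2, numpy as np
s=cv2.imread("pics/side0.png");t=cv2.imread("pics/top0.png")
def c(i,x,y,w=100,h=75):
    z=cv2.resize(i[y:y+h,x:x+w],(400,300),interpolation=cv2.INTER_CUBIC)
    for k in range(0,w,10): cv2.putText(z,str(x+k),(int(k*400/w),8),0,.3,(0,255,255)); cv2.line(z,(int(k*400/w),10),(int(k*400/w),14),(0,255,255))
    for k in range(0,h,10): cv2.putText(z,str(y+k),(0,int(k*300/h)+4),0,.3,(0,255,255))
    return z
cv2.imwrite("pics/z0.png",np.vstack([np.hstack([c(t,210,160,120,90),c(t,380,110)]),np.hstack([c(s,235,120,150,112),c(s,360,205)])]))
```

```text
(no output)
```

View pics/z0.png

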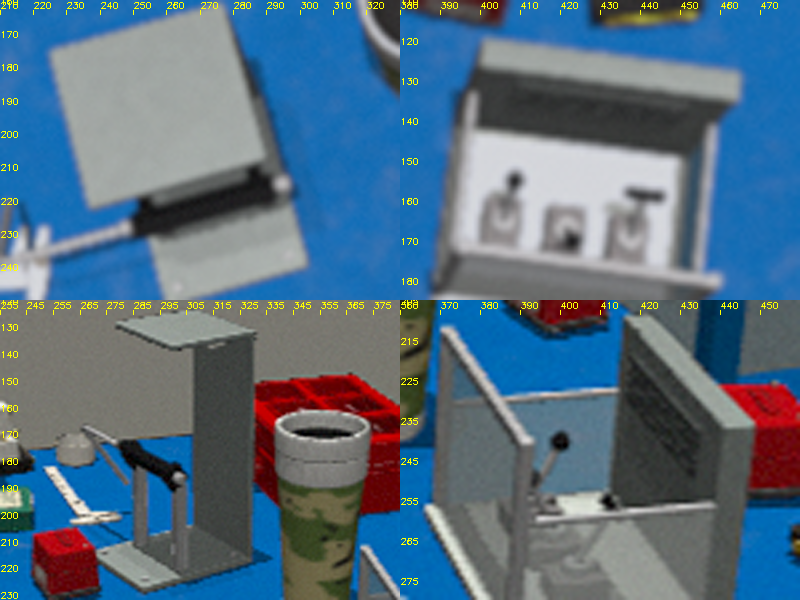

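```bash
cat > h.py <<'E'
import cv2, numpy as np
from rig import arm
np.set_printoptions(precision=4,suppress=True)
def ray(n,uv):
    c=arm.calibration(n);uv=np.atleast_2d(np.float64(uv))
    d=np.c_[uv,np.ones(len(uv))]@np.linalg.inv(c["mtx"]).T@c["T"][:3,:3].T
    return c["T"][:3,3],d
def onz(n,uv,z):
    o,d=ray(n,uv);return (o+d*((z-o[2])/d[:,2])[:,None])
def proj(n,P):
    c=arm.calibration(n);p=(np.atleast_2d(P)-c["T"][:3,3])@c["T"][:3,:3]@c["mtx"].T
    return p[:,:2]/p[:,2:]
def tri(a,b):
    o1,d1=ray("side",a);o2,d2=ray("top",b);d1=d1[0]/np.linalg.norm(d1);d2=d2[0]/np.linalg.norm(d2)
    s=np.linalg.lstsq(np.c_[d1,-d2],o2-o1,rcond=None)[0];p,q=o1+d1*s[0],o2+d2*s[1]
    return (p+q)/2,np.linalg.norm(p-q)
E
python3 - <<'E'
from h import *
t=cv2.imread("pics/top0.png");hsv=cv2.cvtColor(t,cv2.COLOR_BGR2HSV)
for p in[(255,190),(280,235),(430,126),(265,211),(420,140),(420,174),(415,145)]: print(p,hsv[p[1],p[0]])
def rect(seed,z,lo,hi):
    m=cv2.inRange(hsv,lo,hi);n,l=cv2.connectedComponents(m,connectivity=4)
    k=np.uint8(l==l[seed[1],seed[0]])*255
    k=cv2.morphologyEx(k,cv2.MORPH_OPEN,np.ones((3,3)))
    c=max(cv2.findContours(k,0,1)[0],key=cv2.contourArea)[:,0]
    q=onz("top",c,z)[:,:2];r=cv2.minAreaRect(np.float32(q*1000));print(len(c),r,cv2.boxPoints(r))
rect((255,190),.303,(0,0,140),(180,70,255))
rect((430,126),.150,(0,0,120),(180,60,180))
print("bank corners",onz("top",[(400.5,120),(465,127.5),(464.5,135.7),(400,127),(389,170),(460.5,179)],.15))
print("hood",onz("top",[(225,175),(276.6,161.5),(289.5,207),(236.4,222.4)],.303))
E
```

```text
(255, 190) [ 70   9 164]
(280, 235) [ 75  10 161]
(430, 126) [ 70   9 167]
(265, 211) [ 75   9 173]
(420, 140) [90  5 56]
(420, 174) [150   4 178]
(415, 145) [113   5 187]
193 ((556.47802734375, 304.36279296875), (119.77516174316406, 129.11090087890625), 17.355632781982422) [[480.06   348.1146]
 [518.574  224.8819]
 [632.8961 260.611 ]
 [594.382  383.8437]]
136 ((779.0610961914062, -145.79331970214844), (177.7937774658203, 20.290328979492188), 82.95065307617188) [[ 758.0828 -232.7732]
 [ 778.2198 -235.2633]
 [ 800.0394  -58.8135]
 [ 779.9024  -56.3234]]
bank corners [[ 0.7974 -0.0595  0.15  ]
 [ 0.7789 -0.2366  0.15  ]
 [ 0.7553 -0.2345  0.15  ]
 [ 0.7771 -0.058   0.15  ]
 [ 0.6543 -0.0277  0.15  ]
 [ 0.633  -0.2203  0.15  ]]
hood [[0.5941 0.3819 0.303 ]
 [0.6299 0.2596 0.303 ]
 [0.5195 0.2246 0.303 ]
 [0.4802 0.3482 0.303 ]]
```

```bash
cat >> h.py <<'E'
a=np.deg2rad(17.36);SO=np.array([.5088,.2895,0]);SR=np.array([[np.cos(a),-np.sin(a),0],[np.sin(a),np.cos(a),0],[0,0,1]])
b=np.deg2rad(-7.05);BO=np.array([.6957,-.1355,0]);BR=np.array([[np.cos(b),-np.sin(b),0],[np.sin(b),np.cos(b),0],[0,0,1]])
st=lambda *p:SO+SR@np.array(p)
bk=lambda *p:BO+BR@np.array(p)
E
python3 - <<'E'
from h import *
P={"pommel":st(0,-.066,.14),"front":st(0,.06,.14),"bend":st(0,.17,.14),"rodgrip":st(0,.145,.14),"tip":st(.068,.17,.041),"cross":bk(.0216,-.047,.0735),"balla":bk(.0216,.047,.0735),"ballb":bk(-.0216,0,.0735),"gT+":bk(-.055,.09,.15),"gT-":bk(-.055,-.09,.15)}
t=cv2.imread("pics/top0.png");s=cv2.imread("pics/side0.png");im={"top":t,"side":s}
for k,v in P.items():
    print(k,v,proj("side",v)[0],proj("top",v)[0])
out=[]
for n,x,y,w,h in(("top",200,190,100,75),("top",380,110,100,75),("side",235,135,100,75),("side",360,205,100,75)):
    z=cv2.resize(im[n][y:y+h,x:x+w],(400,300),interpolation=cv2.INTER_CUBIC)
    for k,v in P.items():
        u=(proj(n,v)[0]-[x,y]+.5)*4; cv2.drawMarker(z,tuple(int(i) for i in u),(0,255,255),0,8,1)
    out.append(z)
cv2.imwrite("pics/z1.png",np.vstack([np.hstack(out[:2]),np.hstack(out[2:])]))
E
```

```text
pommel [0.5285 0.2265 0.14  ] [302.0804 186.2133] [294.115  214.4568]
front [0.4909 0.3468 0.14  ] [281.4999 175.0766] [248.9067 227.3598]
bend [0.4581 0.4518 0.14  ] [265.326  166.3245] [209.1635 238.703 ]
rodgrip [0.4655 0.4279 0.14  ] [268.8683 168.2413] [218.2188 236.1186]
tip [0.523 0.472 0.041] [282.3932 188.581 ] [212.1575 220.168 ]
cross [ 0.7114 -0.1848  0.0735] [412.728  256.8526] [440.4749 158.5538]
balla [ 0.7229 -0.0915  0.0735] [400.7911 240.6437] [408.0247 154.1004]
ballb [ 0.6743 -0.1328  0.0735] [391.2458 249.7849] [422.5797 170.6986]
gT+ [ 0.6522 -0.0394  0.15  ] [371.2737 211.2133] [393.3329 170.857 ]
gT- [ 0.6301 -0.2181  0.15  ] [391.7598 240.4328] [459.6832 180.0587]
```

View pics/z1.png

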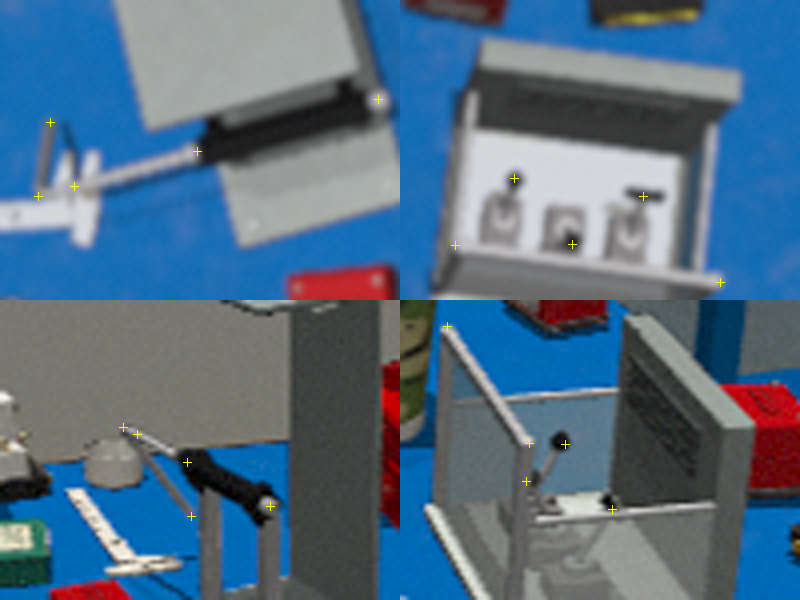

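The predicted points fall on the rod, levers and guard in both views, so the frames are good. The crossbar is at bank y = −47. The moves can't tilt the tool, so I'll grip the rod just behind the bend, clear of the hood, with the tool pointing down.

```bash
cat >> h.py <<'E'
def go(pos,yaw=None):
    s=arm.get_state();R=s["orientation"];d=R.T@(np.array(pos)-s["tcp_pos"])
    y0=np.degrees(np.arctan2(R[1,1],R[0,1]));tw=0
    if yaw is not None: tw=np.deg2rad((y0-yaw+180)%360-180)
    print("t",s["time_s"],"tcp",s["tcp_pos"],"yaw %.2f"%y0,"z",R[:,2],"f",s["force"],"w %.3f gf %.1f"%(s["gripper_width"],s["gripper_force"]),"q",s["q"],"\n d",d,"twist %.4f"%tw)
E
python3 -c "
from h import *
go([*st(0,.146,0)[:2],.24],17.36)"
```

```text
t 0.1 tcp [0.2481 0.627  0.2019] yaw 68.41 z [-0.0008 -0.0019 -1.    ] f [-0.5088  0.6202  0.2271] w 1.003 gf 0.0 q [ 1.1571  0.2647  1.6053  0.      1.2737 -0.0369] 
 d [-0.2748 -0.1044 -0.0379] twist 0.8910
```

Call:
carry_out(
  moves=[
    {"dx":0,"dy":0,"dz":-0.04,"twist":0.12},
    {"dx":-0.2,"dy":-0.076,"dz":-0.04,"twist":0.62},
    {"dx":-0.2,"dy":-0.076,"dz":-0.04,"twist":0.62},
    {"dx":-0.2,"dy":-0.076,"dz":-0.04,"twist":0.62},
    {"dx":-0.2,"dy":-0.076,"dz":-0.04,"twist":0.62},
  ],
  gripper=0.05,
  force=120,
)

```text
time_s: 0.52
tcp_pos: [0.3721, 0.514, 0.2428]
orientation: [[-0.539, 0.842, -0.0], [0.842, 0.539, -0.0], [-0.0, -0.0, -1.0]]
force: [0.0, 0.2, -0.1]
gripper_width: 0.588
gripper_force: 0.0
```

```bash
python3 -c "
from h import *
go([*st(0,.146,0)[:2],.24],17.36)"
```

```text
t 0.5167 tcp [0.3721 0.514  0.2428] yaw 32.61 z [-0.0001 -0.0004 -1.    ] f [ 0.0495  0.1913 -0.1395] w 0.588 gf 0.0 q [ 0.9051  0.1669  1.6476 -0.0002  1.3275  0.336 ] 
 d [-0.122   0.0326  0.0028] twist 0.2661
```

Call:
carry_out(
  moves=[
    {"dx":-0.122,"dy":0.0325,"dz":0.003,"twist":0.266},
    {"dx":-0.122,"dy":0.0325,"dz":0.003,"twist":0.266},
    {"dx":-0.122,"dy":0.0325,"dz":0.003,"twist":0.266},
    {"dx":-0.122,"dy":0.0325,"dz":0.003,"twist":0.266},
    {"dx":-0.122,"dy":0.0325,"dz":0.003,"twist":0.266},
  ],
)

```text
time_s: 0.93
tcp_pos: [0.4665, 0.4282, 0.2393]
orientation: [[-0.299, 0.954, -0.001], [0.954, 0.299, -0.001], [-0.001, -0.001, -1.0]]
force: [0.1, -0.1, -0.1]
gripper_width: 0.585
gripper_force: 0.0
```

```bash
python3 -c "
from h import *
go([*st(0,.146,0)[:2],.129],17.36)
cv2.imwrite('pics/s1.png',arm.read_camera('side')[:,:,::-1]);t=arm.read_camera('top')[:,:,::-1];cv2.imwrite('pics/t1.png',t)
s=cv2.imread('pics/s1.png')
z=lambda i,x,y:cv2.resize(i[y:y+150,x:x+200],(400,300),interpolation=cv2.INTER_CUBIC)
cv2.imwrite('pics/z2.png',np.hstack([z(t,150,130),z(s,180,80)]))"
```

```text
t 0.9333 tcp [0.4665 0.4282 0.2393] yaw 17.41 z [-0.001  -0.0009 -1.    ] f [ 0.0729 -0.0839 -0.1113] w 0.585 gf 0.0 q [ 0.7033  0.1669  1.654  -0.0001  1.322   0.3995] 
 d [ 0.001  -0.0009  0.1103] twist 0.0008
```

View pics/z2.png

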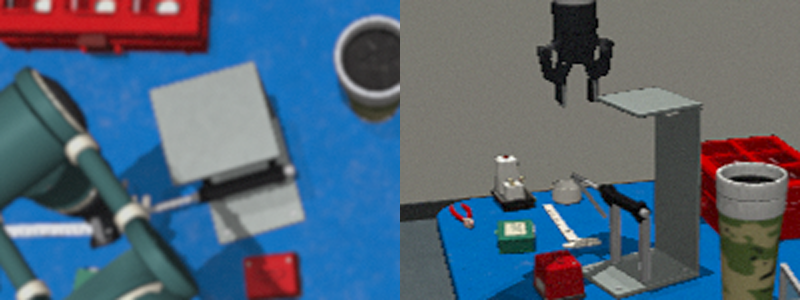

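The gripper is above the rod just behind the bend, clear of the hood. I'll descend and close.

Call:
carry_out(
  moves=[
    {"dx":0.001,"dy":-0.001,"dz":0.035,"twist":0},
    {"dx":0.001,"dy":-0.001,"dz":0.07,"twist":0},
    {"dx":0.001,"dy":-0.001,"dz":0.095,"twist":0},
    {"dx":0.001,"dy":-0.001,"dz":0.11,"twist":0},
    {"dx":0.001,"dy":-0.001,"dz":0.11,"twist":0},
  ],
)

```text
time_s: 1.45
tcp_pos: [0.4593, 0.4301, 0.1247]
orientation: [[-0.306, 0.952, -0.007], [0.952, 0.306, -0.006], [-0.003, -0.009, -1.0]]
force: [0.2, -0.9, -0.4]
gripper_width: 0.583
gripper_force: 0.0
```

Call:
carry_out(
  moves=[
    {"dx":0,"dy":0,"dz":0,"twist":0},
    {"dx":0,"dy":0,"dz":0,"twist":0},
    {"dx":0,"dy":0,"dz":0,"twist":0},
    {"dx":0,"dy":0,"dz":0,"twist":0},
    {"dx":0,"dy":0,"dz":0,"twist":0},
  ],
  gripper=0.015,
  force=60,
)

```text
time_s: 1.87
tcp_pos: [0.4645, 0.4319, 0.1318]
orientation: [[-0.303, 0.953, 0.002], [0.953, 0.303, 0.002], [0.001, 0.003, -1.0]]
force: [0.1, -0.1, -0.1]
gripper_width: 0.178
gripper_force: 0.0
```

```bash
python3 -c "
from h import *
go([*st(0,.146,0)[:2],.129],17.36)
t=arm.read_camera('top')[:,:,::-1];s=arm.read_camera('side')[:,:,::-1]
z=lambda i,x,y:cv2.resize(i[y:y+75,x:x+100],(400,300),interpolation=cv2.INTER_CUBIC)
cv2.imwrite('pics/z3.png',np.hstack([z(t,200,190),z(s,230,110)]))"
```

```text
t 1.8667 tcp [0.4645 0.4319 0.1318] yaw 17.66 z [ 0.0021  0.0019 -1.    ] f [ 0.1375 -0.1164 -0.058 ] w 0.178 gf 0.0 q [0.7098 0.2379 1.7713 0.     1.1295 0.4017] 
 d [-0.0032 -0.0002  0.0028] twist 0.0052
```

View pics/z3.png

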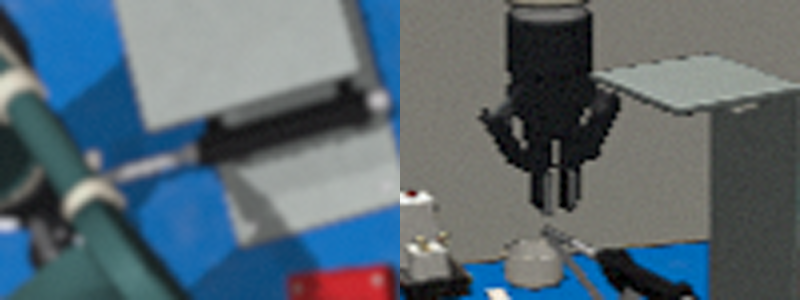

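```bash
python3 -c "
from h import *
go([*st(0,.146,0)[:2],.129],17.36)
p=arm.get_state()['tcp_pos'];print(proj('side',p),proj('side',st(0,.146,.14)),proj('side',p+[0,0,.019]),proj('top',p))
s=arm.read_camera('side')[:,:,::-1]
go([*st(0,.146,0)[:2],.129],17.36)
cv2.imwrite('pics/z4.png',cv2.resize(s[135:195,230:310],(800,600),interpolation=cv2.INTER_CUBIC))"
```

```text
t 1.9667 tcp [0.4642 0.4315 0.1311] yaw 17.64 z [ 0.0012  0.001  -1.    ] f [-0.1298 -0.4379  0.4896] w 0.174 gf 0.0 q [0.7096 0.2384 1.7721 0.     1.1294 0.4017] 
 d [-0.0028  0.0002  0.0021] twist 0.0049
[[268.3449 170.3678]] [[268.7252 168.1639]] [[268.1763 165.2148]] [[217.6303 236.984 ]]
t 2.0167 tcp [0.4641 0.4313 0.1308] yaw 17.64 z [ 0.0008  0.0007 -1.    ] f [ 0.9104  0.1649 -0.0358] w 0.178 gf 0.0 q [0.7095 0.2387 1.7725 0.     1.1294 0.4017] 
 d [-0.0027  0.0004  0.0018] twist 0.0048
```

View pics/z4.png

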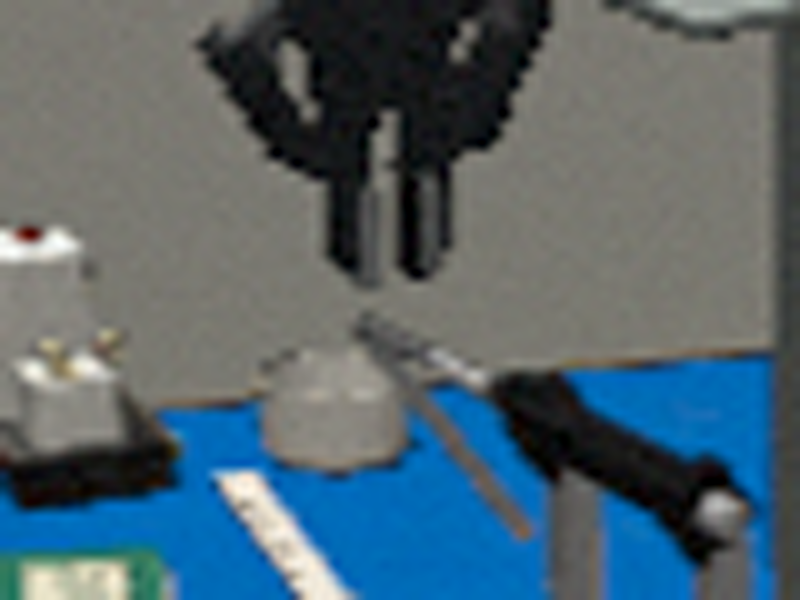

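```bash
python3 -c "
from h import *
for p in([.2481,.627,.2019],[.4665,.4282,.2393]):
  for z in(0,.013,.03): print(proj('side',np.array(p)+[0,0,z]))
for n in('side0','s1'):
  i=cv2.imread(f'pics/{n}.png'); x,y=(180,95) if n=='side0' else (245,100)
  g=cv2.cvtColor(i,cv2.COLOR_BGR2GRAY)[y:y+50,x:x+50]; 
  r,c=np.where(g<60); print(n,'lowest dark rows', [(int(r[c==k].max()+y),k+x) for k in range(50) if (c==k).any()])
"
```

```text
[[198.4511 140.7448]]
[[198.149  137.3007]]
[[197.7515 132.7683]]
[[268.2376 140.6304]]
[[268.1191 136.9306]]
[[267.9632 132.0592]]
side0 lowest dark rows [(97, 185), (98, 186), (107, 187), (121, 188), (121, 189), (122, 190), (127, 191), (131, 192), (131, 193), (131, 194), (131, 195), (121, 196), (116, 197), (116, 198), (125, 199), (126, 200), (126, 201), (126, 202), (126, 203), (125, 204), (112, 205)]
s1 lowest dark rows [(107, 249), (111, 250), (115, 251), (118, 252), (119, 253), (119, 254), (120, 255), (120, 256), (121, 257), (129, 258), (130, 259), (131, 260), (131, 261), (122, 262), (117, 263), (115, 264), (113, 265), (111, 266), (111, 267), (111, 268), (111, 269), (111, 270), (111, 271), (112, 272), (115, 273), (129, 274), (130, 275), (130, 276), (120, 277), (130, 278), (130, 279), (117, 280), (117, 281), (131, 282), (116, 283), (132, 284), (108, 285), (102, 286), (133, 287), (134, 289), (135, 291), (136, 294)]
```

In the pictures the fingertips look about 25 mm above the reported TCP. I'll find out by closing gently.

Call:
carry_out(
  moves=[
    {"dx":0,"dy":0,"dz":0,"twist":0},
    {"dx":0,"dy":0,"dz":0,"twist":0},
    {"dx":0,"dy":0,"dz":0,"twist":0},
  ],
  gripper=0.0,
  force=20,
)

```text
time_s: 2.27
tcp_pos: [0.4637, 0.431, 0.13]
orientation: [[-0.303, 0.953, -0.0], [0.953, 0.303, -0.0], [-0.0, -0.0, -1.0]]
force: [0.9, -0.8, -0.1]
gripper_width: 0.0
gripper_force: 0.0
```

```bash
python3 -c "
from h import *
go([*st(0,.146,0)[:2],.129],17.36)
s=arm.read_camera('side')[:,:,::-1];cv2.imwrite('pics/s5.png',s)
i=s;x,y=245,135;g=cv2.cvtColor(np.ascontiguousarray(i),cv2.COLOR_BGR2GRAY)[y:y+40,x:x+40]
print(g[20:36,14:32])
"
```

```text
t 2.2667 tcp [0.4637 0.431  0.13  ] yaw 17.63 z [-0.0001 -0.0001 -1.    ] f [ 0.8784 -0.7868 -0.1299] w 0.000 gf 0.0 q [ 0.7095  0.2394  1.7731 -0.      1.1293  0.4017] 
 d [-0.0025  0.0008  0.001 ] twist 0.0048
[[122 121 122 120 127  82  15  14  46  88  79  72  70  28  96 122 120 120]
 [120 121 120 118 126  84  14  19  49  84  74  74  69  32 100 123 124 123]
 [119 122 119 121 125  83  21  21  46  80  75  72  68  31  95 124 121 119]
 [120 120 120 117 120  85  22  21  42  81  77  77  68  31  98 124 123 120]
 [121 119 122 121 119  82   9  18  35  78  77  69  67  36  95 120 119 121]
 [118 114 119 122 124  77  15  16  31  79  74  67  67  27  92 119 121 119]
 [122 117 123 117 124 124  76  15  29  80  79  56  54  96 122 121 123 119]
 [121 123 120 119 122 126  81  48  51  82  76  56  64 107 125 119 122 121]
 [120 123 117 119 120 120 117 119  89  72  55  13  91 120 119 118 120 118]
 [117 122 117 122 121 120 121 122 116 117 118 117 119 123 118 122 120 119]
 [121 117 120 119 119 121 121 123 122 122 118 124 120 119 124 118 122 119]
 [117 119 122 120 118 121 121  90 102 124 121 122 122 118 118 120 121 118]
 [118 116 117 123 123 119 100  82  99  88 104 122 122 121 122 121 118 122]
 [119 121 121 118 117 121  77  54  77  92 100  87 107 124 121 120 117 116]
 [118 122 117 122 117 117 115 103  81  75  85  97  98  91 106 118 119 122]
 [ 98 145 144 134 133 140 155 127  93  89  71  52  78  91 154 154 118 117]]
```

```bash
python3 -c "
from h import *
p=np.array([.2481,.627,.2019])
for z in(0,.013,.03,.1): print(proj('top',p+[0,0,z]))
t=cv2.imread('pics/top0.png');s=cv2.imread('pics/s5.png')
a=cv2.resize(t[295:355,90:170],(400,300),interpolation=cv2.INTER_CUBIC)
t1=cv2.imread('pics/t1.png');b=cv2.resize(t1[210:270,180:260],(400,300),interpolation=cv2.INTER_CUBIC)
cv2.imwrite('pics/z6.png',np.hstack([a,b]));print(proj('top',[.4665,.4282,.2393]))
"
```

```text
[[127.0057 318.683 ]]
[[124.8028 318.9406]]
[[121.8495 319.286 ]]
[[108.746  320.8186]]
[[208.8772 230.9624]]
```

View pics/z6.png

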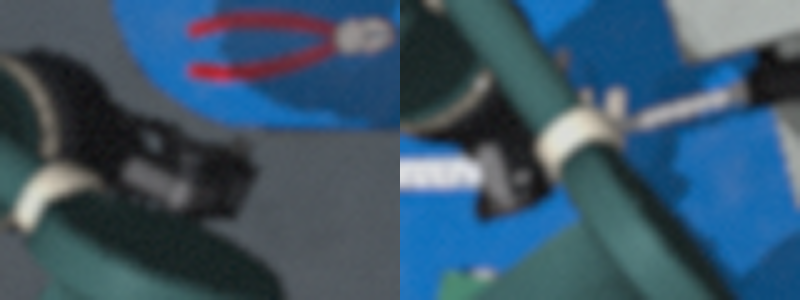

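The shut fingers met nothing, and both views put the real tips about 25 mm above the reported TCP. I'll correct for that: open, lower 26 mm and close.

Call:
carry_out(
  moves=[
    {"dx":0,"dy":0,"dz":0,"twist":0},
    {"dx":0,"dy":0,"dz":0,"twist":0},
    {"dx":-0.002,"dy":0,"dz":0,"twist":0},
    {"dx":-0.002,"dy":0,"dz":0.013,"twist":0},
    {"dx":-0.002,"dy":0,"dz":0.026,"twist":0},
  ],
  gripper=0.05,
  force=60,
)

```text
time_s: 2.73
tcp_pos: [0.4651, 0.4297, 0.1042]
orientation: [[-0.303, 0.953, 0.002], [0.953, 0.303, 0.002], [0.001, 0.002, -1.0]]
force: [0.8, 0.3, -0.1]
gripper_width: 0.586
gripper_force: 0.0
```

Call:
carry_out(
  moves=[
    {"dx":0,"dy":0,"dz":0,"twist":0},
    {"dx":0,"dy":0,"dz":0,"twist":0},
    {"dx":0,"dy":0,"dz":0,"twist":0},
  ],
)

```text
time_s: 2.98
tcp_pos: [0.4639, 0.4289, 0.1032]
orientation: [[-0.303, 0.953, -0.001], [0.953, 0.303, -0.001], [-0.001, -0.001, -1.0]]
force: [0.7, 0.6, 0.6]
gripper_width: 0.586
gripper_force: 0.0
```

```bash
python3 -c "
from h import *
go([*st(0,.146,0)[:2],.104],17.36)
s=arm.read_camera('side')[:,:,::-1];t=arm.read_camera('top')[:,:,::-1]
z=lambda i,x,y:cv2.resize(i[y:y+60,x:x+80],(400,300),interpolation=cv2.INTER_CUBIC)
cv2.imwrite('pics/z7.png',np.hstack([z(t,180,210),z(s,235,135)]))"
```

```text
t 2.9833 tcp [0.4639 0.4289 0.1032] yaw 17.65 z [-0.0012 -0.001  -1.    ] f [0.6585 0.5717 0.6339] w 0.586 gf 0.0 q [0.7068 0.2622 1.7977 0.     1.0833 0.3988] 
 d [-0.0004  0.0013 -0.0008] twist 0.0050
```

View pics/z7.png

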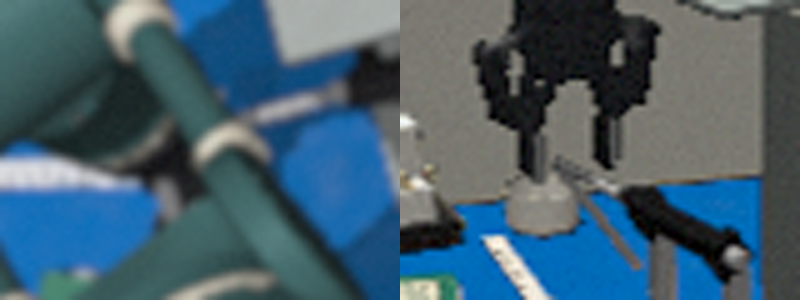

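Call:
carry_out(
  moves=[
    {"dx":0,"dy":0.001,"dz":0,"twist":0},
    {"dx":0,"dy":0.001,"dz":0,"twist":0},
    {"dx":0,"dy":0.001,"dz":0,"twist":0},
    {"dx":0,"dy":0.001,"dz":0,"twist":0},
    {"dx":0,"dy":0.001,"dz":0,"twist":0},
  ],
  gripper=0.0,
  force=40,
)

```text
time_s: 3.5
tcp_pos: [0.4651, 0.4296, 0.1043]
orientation: [[-0.303, 0.953, -0.0], [0.953, 0.303, 0.0], [0.0, -0.0, -1.0]]
force: [-1.5, 0.2, 1.2]
gripper_width: 0.072
gripper_force: 39.0
```

```bash
python3 -c "
from h import *
go([*st(0,.146,0)[:2],.104],17.36)"
```

```text
t 3.5 tcp [0.4651 0.4296 0.1043] yaw 17.63 z [-0.0004  0.0002 -1.    ] f [-1.5361  0.1917  1.1546] w 0.072 gf 39.0 q [0.7062 0.2625 1.795  0.0004 1.0843 0.3983] 
 d [-0.0008 -0.0001  0.0003] twist 0.0047
```

Gripped: the opening is 6 mm at 39 N. I'll grip harder and draw the rod out along the slots.

Call:
carry_out(
  moves=[
    {"dx":0,"dy":0,"dz":0,"twist":0},
    {"dx":0,"dy":0,"dz":0,"twist":0},
    {"dx":0,"dy":-0.0029,"dz":-0.0041,"twist":0},
    {"dx":0,"dy":-0.0057,"dz":-0.0082,"twist":0},
    {"dx":0,"dy":-0.0086,"dz":-0.0123,"twist":0},
  ],
  force=120,
)

```text
time_s: 3.92
tcp_pos: [0.4569, 0.4267, 0.1164]
orientation: [[-0.303, 0.953, 0.0], [0.953, 0.303, -0.0], [-0.0, 0.0, -1.0]]
force: [-0.4, 0.2, -1.6]
gripper_width: 0.033
gripper_force: 117.1
```

Call:
carry_out(
  moves=[
    {"dx":0,"dy":-0.0046,"dz":-0.0066,"twist":0},
    {"dx":0,"dy":-0.0092,"dz":-0.0131,"twist":0},
    {"dx":0,"dy":-0.0149,"dz":-0.0213,"twist":0},
    {"dx":0,"dy":-0.0218,"dz":-0.0312,"twist":0},
    {"dx":0,"dy":-0.0218,"dz":-0.0312,"twist":0},
  ],
)

```text
time_s: 4.33
tcp_pos: [0.436, 0.421, 0.1506]
orientation: [[-0.303, 0.953, 0.002], [0.953, 0.303, 0.002], [0.002, 0.003, -1.0]]
force: [0.2, 0.1, -1.3]
gripper_width: 0.033
gripper_force: 117.1
```

```bash
python3 -c "
from h import *
go([*st(0,.146,0)[:2],.104],17.36)
s=arm.read_camera('side')[:,:,::-1];t=arm.read_camera('top')[:,:,::-1]
z=lambda i,x,y:cv2.resize(i[y:y+75,x:x+100],(400,300),interpolation=cv2.INTER_CUBIC)
cv2.imwrite('pics/z8.png',np.hstack([z(t,200,190),z(s,235,125)]))"
```

```text
t 4.3333 tcp [0.436  0.421  0.1506] yaw 17.66 z [ 0.0021  0.0024 -1.    ] f [ 0.2379  0.1359 -1.3383] w 0.033 gf 117.1 q [0.7265 0.1706 1.8158 0.0004 1.152  0.418 ] 
 d [-0.0014  0.0301  0.0467] twist 0.0053
```

View pics/z8.png

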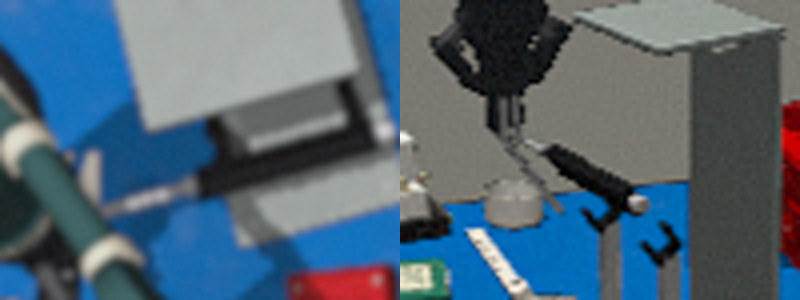

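The rod is out and held: pommel at side ≈(294.0,175.8), leg tip ≈(275,177.5), and both slots empty. I've used all my picture views, so I'll check the rest numerically.

```bash
python3 -c "
from h import *
d=arm.get_state()['tcp_pos']-[.4651,.4296,.1043]
for n,p in(('pommel end',st(0,-.072,.14)),('pommel',st(0,-.066,.14)),('tip',st(.068,.17,.041)),('bend',st(0,.17,.14))): print(n,proj('side',p+d)[0],proj('top',p+d)[0])
go([.436-.04,.409,.43],None)
"
```

```text
pommel end [294.9821 175.2954] [298.062  221.9831]
pommel [293.9425 174.7532] [295.8342 222.6205]
tip [275.0238 178.7517] [210.7887 227.9357]
bend [257.317  155.6518] [207.5573 247.8787]
t 4.4333 tcp [0.4365 0.4207 0.1489] yaw 17.67 z [ 0.0017  0.0015 -1.    ] f [ 0.567   0.6918 -2.0919] w 0.030 gf 117.2 q [ 0.726   0.173   1.8164 -0.      1.15    0.4176] 
 d [ 0.0013 -0.0415 -0.2812] twist 0.0000
```

Call:
carry_out(
  moves=[
    {"dx":0,"dy":-0.02,"dz":-0.005,"twist":0},
    {"dx":0,"dy":-0.05,"dz":-0.015,"twist":0},
    {"dx":0,"dy":-0.055,"dz":-0.045,"twist":0},
    {"dx":0,"dy":-0.055,"dz":-0.08,"twist":0},
    {"dx":0,"dy":-0.055,"dz":-0.115,"twist":0},
  ],
)

```text
time_s: 4.85
tcp_pos: [0.3823, 0.4025, 0.2619]
orientation: [[-0.304, 0.953, -0.003], [0.953, 0.304, -0.003], [-0.002, -0.003, -1.0]]
force: [1.4, 1.1, -1.4]
gripper_width: 0.027
gripper_force: 117.5
```

Call:
carry_out(
  moves=[
    {"dx":0,"dy":0,"dz":-0.035,"twist":0},
    {"dx":0,"dy":0,"dz":-0.07,"twist":0},
    {"dx":0,"dy":0,"dz":-0.105,"twist":0},
    {"dx":0,"dy":0,"dz":-0.14,"twist":0},
    {"dx":0,"dy":0,"dz":-0.16,"twist":0},
  ],
)

```text
time_s: 5.27
tcp_pos: [0.3846, 0.4042, 0.4272]
orientation: [[-0.303, 0.953, 0.004], [0.953, 0.303, 0.004], [0.002, 0.005, -1.0]]
force: [0.3, -0.3, -1.9]
gripper_width: 0.032
gripper_force: 117.5
```

```bash
python3 -c "
from h import *
go([.436-.04,.409,.43],None)
d=arm.get_state()['tcp_pos']-[.4651,.4296,.1043]
s=arm.read_camera('side')[:,:,::-1];t=arm.read_camera('top')[:,:,::-1];cv2.imwrite('pics/s9.png',s);cv2.imwrite('pics/t9.png',t)
for n,p in(('pommel',st(0,-.066,.14)),('tip',st(.068,.17,.041)),('bend',st(0,.17,.14))): print(n,proj('side',p+d)[0],proj('top',p+d)[0])
# bright steel pommel next to black handle: side & top
for n,i in(('side',s),('top',t)):
  u=proj(n,st(0,-.066,.14)+d)[0].astype(int);g=cv2.cvtColor(np.ascontiguousarray(i),cv2.COLOR_BGR2GRAY)
  print(n,u);print(g[u[1]-9:u[1]+10,u[0]-10:u[0]+11])
"
```

```text
t 5.2667 tcp [0.3846 0.4042 0.4272] yaw 17.64 z [ 0.0041  0.0037 -1.    ] f [ 0.2739 -0.2737 -1.871 ] w 0.032 gf 117.5 q [ 0.7656 -0.0185  1.5173 -0.0001  1.6374  0.4577] 
 d [ 0.0011  0.0123 -0.0027] twist 0.0000
pommel [276.7231  85.8999] [293.0602 228.0486]
tip [258.8381 103.5411] [185.8508 234.259 ]
bend [238.8654  74.9745] [178.8485 260.7709]
side [276  85]
[[117 114 120 118 120 122 121 120 122 116 121 118 117 118 118 120 118 116
  118 117 116]
 [120 122 117 122 119 121 120 121 121 120 117 119 119 118 120 119 114 121
  119 118 117]
 [123 117 123 123 117 119 120 114 120 117 119 116 118 122 118 118 117 118
  119 120 115]
 [105 125 122 121 119 117 120 116 118 122 121 121 118 118 116 124 118 121
  117 121 118]
 [ 40  46  45 106 126 124 123 120 118 118 118 120 119 119 117 119 116 122
  115 118 115]
 [ 20  16  22  41  47  40 101 128 127 119 121 117 120 120 116 119 119 119
  120 118 117]
 [ 26  26  23  19  28  23  42  51  45  98 124 119 119 123 117 120 114 119
  121 119 119]
 [ 18  28  31  32  28  27  21  29  17  32 101 119 120 119 118 119 118 116
  119 119 121]
 [  8   3  15  16  23  
[... 1962 characters left out ...]
5  35  33  34  58  99 135 148 144 134 126 127 128 121 106  84
   76  80  77]
 [ 35  37  35  36  33  31  43  70 102 117 118 115 113 116 119 117 109  89
   74  69  69]
 [ 33  34  34  32  32  32  38  58  86 106 113 116 118 119 120 119 115  97
   79  67  67]
 [ 34  34  34  32  34  33  41  61  88 111 118 120 120 121 123 122 118 102
   80  66  64]
 [ 29  35  37  39  48  56  68  83 102 117 121 122 121 122 122 123 120 106
   86  69  66]
 [ 46  52  64  70  79  88  99 106 114 118 122 124 127 128 125 123 121 113
   94  76  74]
 [ 77  88  96 102 105 110 116 117 118 120 122 125 130 133 129 124 122 123
  110  89  84]
 [104 111 115 119 118 122 119 122 120 120 120 123 128 136 137 136 139 142
  133 107  94]]
```

```bash
cat >> h.py <<'E'
T0=np.array([.4651,.4296,.1043]);Y0=17.63
def rz(dg): c,s=np.cos(np.deg2rad(dg)),np.sin(np.deg2rad(dg));return np.array([[c,-s,0],[s,c,0],[0,0,1]])
TIP=st(.0688,.17,.0417)-T0; TOP=st(0,.17,.14)-T0   # leg end and bend from TCP, at yaw Y0
def tgt(x,y,ztip,yaw=-103.05):
    """TCP so that the leg's axis passes bank (x,y) at z=.0735 with its end at ztip"""
    tip,top=rz(yaw-Y0)@TIP,rz(yaw-Y0)@TOP
    leg=tip+(top-tip)*(.0735-.063)/(top[2]-tip[2])
    p=bk(x,y,0)-leg;p[2]=ztip-tip[2];return p
E
python3 -c "
from h import *
P=tgt(.036,-.047,.063);print(P,TIP,TOP);go([P[0],P[1],.42],-103.05)"
```

```text
[ 0.7172 -0.1215  0.1256] [ 0.0586  0.0427 -0.0626] [-0.007   0.0222  0.0357]
t 5.3667 tcp [0.3853 0.4049 0.4278] yaw 17.64 z [ 0.0065  0.0062 -1.    ] f [-0.466  -0.8225 -1.516 ] w 0.032 gf 117.6 q [ 0.7656 -0.0191  1.5168 -0.0001  1.6349  0.4577] 
 d [-0.6022  0.1567  0.0067] twist 2.1064
```

Call:
carry_out(
  moves=[
    {"dx":-0.03,"dy":0.008,"dz":0,"twist":0.1},
    {"dx":-0.065,"dy":0.017,"dz":0,"twist":0.22},
    {"dx":-0.1,"dy":0.026,"dz":0,"twist":0.34},
    {"dx":-0.135,"dy":0.035,"dz":0,"twist":0.46},
    {"dx":-0.17,"dy":0.044,"dz":0,"twist":0.58},
  ],
)

```text
time_s: 5.78
tcp_pos: [0.4774, 0.2533, 0.4195]
orientation: [[0.274, 0.962, -0.003], [0.962, -0.274, -0.002], [-0.003, -0.003, -1.0]]
force: [0.6, 0.4, -2.4]
gripper_width: 0.03
gripper_force: 117.5
```

```bash
python3 -c "
from h import *
P=tgt(.036,-.047,.063);go([P[0],P[1],.42],-103.05)"
```

```text
t 5.7833 tcp [0.4774 0.2533 0.4195] yaw -15.89 z [-0.0034 -0.0017 -1.    ] f [ 0.5737  0.3663 -2.4395] w 0.030 gf 117.5 q [ 0.4418 -0.0469  1.5584 -0.0001  1.634   0.7191] 
 d [-0.2948  0.3333 -0.0007] twist 1.5213
```

Call:
carry_out(
  moves=[
    {"dx":-0.022,"dy":0.026,"dz":0,"twist":0.12},
    {"dx":-0.046,"dy":0.052,"dz":0,"twist":0.24},
    {"dx":-0.07,"dy":0.079,"dz":0,"twist":0.36},
    {"dx":-0.094,"dy":0.106,"dz":0,"twist":0.48},
    {"dx":-0.118,"dy":0.133,"dz":0,"twist":0.6},
  ],
)

```text
time_s: 6.2
tcp_pos: [0.5739, 0.1037, 0.4195]
orientation: [[0.77, 0.639, -0.004], [0.639, -0.77, -0.001], [-0.003, -0.002, -1.0]]
force: [0.8, 0.6, -2.1]
gripper_width: 0.031
gripper_force: 117.6
```

```bash
python3 -c "
from h import *
P=tgt(.036,-.047,.063);go([P[0],P[1],.42],-103.05)"
```

```text
t 6.2 tcp [0.5739 0.1037 0.4195] yaw -50.31 z [-0.0037 -0.0005 -1.    ] f [ 0.7803  0.5532 -2.0851] w 0.031 gf 117.6 q [ 0.1361  0.0366  1.4753 -0.      1.6334  1.0142] 
 d [-0.0336  0.2648 -0.0009] twist 0.9204
```

Call:
carry_out(
  moves=[
    {"dx":-0.004,"dy":0.033,"dz":0,"twist":0.115},
    {"dx":-0.008,"dy":0.066,"dz":0,"twist":0.23},
    {"dx":-0.012,"dy":0.099,"dz":0,"twist":0.345},
    {"dx":-0.017,"dy":0.132,"dz":0,"twist":0.46},
    {"dx":-0.02,"dy":0.16,"dz":0,"twist":0.575},
  ],
)

```text
time_s: 6.62
tcp_pos: [0.6617, -0.0323, 0.4189]
orientation: [[0.993, 0.117, -0.004], [0.117, -0.993, -0.0], [-0.004, -0.0, -1.0]]
force: [0.3, 0.8, -1.3]
gripper_width: 0.038
gripper_force: 117.6
```

```bash
python3 -c "
from h import *
P=tgt(.036,-.047,.063);go([P[0],P[1],.42],-103.05)"
```

```text
t 6.6167 tcp [ 0.6617 -0.0323  0.4189] yaw -83.30 z [-0.0042 -0.0005 -1.    ] f [ 0.3431  0.8485 -1.2504] w 0.038 gf 117.6 q [-0.0858  0.1943  1.3022 -0.0008  1.6493  1.3679] 
 d [ 0.0447  0.0951 -0.0013] twist 0.3448
```

Call:
carry_out(
  moves=[
    {"dx":0.015,"dy":0.032,"dz":0,"twist":0.115},
    {"dx":0.03,"dy":0.064,"dz":0,"twist":0.23},
    {"dx":0.0447,"dy":0.095,"dz":0,"twist":0.345},
    {"dx":0.0447,"dy":0.095,"dz":0,"twist":0.345},
    {"dx":0.0447,"dy":0.095,"dz":0,"twist":0.345},
  ],
)

```text
time_s: 7.03
tcp_pos: [0.7175, -0.1207, 0.4172]
orientation: [[0.975, -0.222, -0.007], [-0.222, -0.975, 0.001], [-0.007, 0.001, -1.0]]
force: [0.6, 0.9, -1.7]
gripper_width: 0.033
gripper_force: 117.6
```

```bash
cat > chk.py <<'E'
from h import *
P=tgt(.036,-.047,.063);go([P[0],P[1],.23],-103.05)
st_=arm.get_state();p=st_["tcp_pos"];R=st_["orientation"];y=np.degrees(np.arctan2(R[1,1],R[0,1]))
Q={"tip":p+rz(y-Y0)@TIP,"top":p+rz(y-Y0)@TOP,"pommel":p+rz(y-Y0)@(st(0,-.066,.14)-T0)}
im={n:np.ascontiguousarray(arm.read_camera(n)[:,:,::-1]) for n in("side","top")}
for k,v in Q.items(): print(k,v,proj("side",v)[0],proj("top",v)[0])
for n in im: cv2.imwrite(f"pics/c_{n}_{st_['time_s']:.2f}.png",im[n])
E
python3 chk.py
python3 - <<'E'
import cv2,glob,numpy as np
f=sorted(glob.glob('pics/c_side*'))[-1];s=cv2.imread(f)
t0=cv2.imread(f.replace('side','top'))
for n,i,ref in(('side',s,cv2.imread('pics/side0.png')),('top',t0,cv2.imread('pics/top0.png'))):
    d=cv2.absdiff(i,ref).max(2)>30
    cv2.imwrite(f'pics/d_{n}.png',d.astype(np.uint8)*255)
E
```

```text
t 7.0333 tcp [ 0.7175 -0.1207  0.4172] yaw -102.81 z [-0.0066  0.001  -1.    ] f [ 0.6308  0.8522 -1.7264] w 0.033 gf 117.6 q [-0.2007  0.331   1.1363 -0.0004  1.681   1.5936] 
 d [0.0011 0.0007 0.1872] twist 0.0042
tip [ 0.7246 -0.1929  0.3546] [428.7899 154.2507] [470.5968 119.5888]
top [ 0.7402 -0.1259  0.4529] [424.6189 107.1882] [451.7375  95.6515]
pommel [ 0.5103 -0.0725  0.4529] [328.3898 108.134 ] [428.1706 201.2716]
```

```bash
cat > asc.py <<'E'
import cv2,sys
def asc(f,x,y,w,h):
    d=cv2.imread(f,0)
    print(f,x,y)
    for r in range(y,y+h): print("%3d "%r+"".join("#" if d[r,c] else "." for c in range(x,x+w)))
E
python3 - <<'E'
from asc import asc
asc('pics/d_side.png',415,135,28,26);asc('pics/d_side.png',318,98,24,20);asc('pics/d_top.png',455,105,28,24)
E
```

```text
pics/d_side.png 415 135
135 ...........##...............
136 ............................
137 ............................
138 ............................
139 ............................
140 ............................
141 ............................
142 .............#.#............
143 ............##..............
144 ............#.#.............
145 ............#.##............
146 ..............##............
147 ..............##............
148 ..............##............
149 ...............#............
150 ...............##...........
151 ...............#............
152 ...............#............
153 .............#..............
154 ..............##............
155 ............................
156 ............................
157 ............................
158 ............................
159 ............................
160 ............................
pics/d_side.png 318 98
 98 ........................
 99 ........................
100 ........................
101 ........................
102 ........................
103 ........................
104 ...............##
[... 499 characters left out ...]
.......
108 ###########.................
109 ############................
110 #############...............
111 ##############..............
112 ###############.............
113 #################...........
114 #####################.......
115 ##########################..
116 ############################
117 ############################
118 ############################
119 ############################
120 ############################
121 ############################
122 ############################
123 ############################
124 ############################
125 ############################
126 ############################
127 ############################
128 ############################
```

The leg tip shows at side (429,154) against a predicted (428.8,154.3), so the grasp held. Descending.

Call:
carry_out(
  moves=[
    {"dx":0.001,"dy":0.001,"dz":0.035,"twist":0.004},
    {"dx":0.001,"dy":0.001,"dz":0.075,"twist":0.004},
    {"dx":0.001,"dy":0.001,"dz":0.115,"twist":0.004},
    {"dx":0.001,"dy":0.001,"dz":0.155,"twist":0.004},
    {"dx":0.001,"dy":0.001,"dz":0.187,"twist":0.004},
  ],
)

```text
time_s: 7.55
tcp_pos: [0.7162, -0.1176, 0.2322]
orientation: [[0.975, -0.221, -0.003], [-0.221, -0.975, 0.001], [-0.003, -0.0, -1.0]]
force: [0.2, 1.1, -1.7]
gripper_width: 0.028
gripper_force: 117.6
```

Call:
carry_out(
  moves=[
    {"dx":0,"dy":0,"dz":0.02,"twist":0},
    {"dx":0,"dy":0,"dz":0.03,"twist":0},
    {"dx":0,"dy":0,"dz":0.04,"twist":0},
    {"dx":0,"dy":0,"dz":0.04,"twist":0},
    {"dx":0,"dy":0,"dz":0.04,"twist":0},
  ],
)

```text
time_s: 7.97
tcp_pos: [0.7188, -0.1194, 0.197]
orientation: [[0.975, -0.222, 0.002], [-0.222, -0.975, -0.0], [0.002, -0.0, -1.0]]
force: [-0.4, 0.5, -1.5]
gripper_width: 0.034
gripper_force: 117.5
```

```bash
sed -i 's/,.23\]/,.1256]/' chk.py; python3 chk.py
python3 - <<'E'
import cv2,glob,numpy as np
from asc import asc
f=sorted(glob.glob('pics/c_side*'),key=lambda f:float(f[:-4].split('_')[-1]))[-1];print(f)
for n in('side','top'):
    d=cv2.absdiff(cv2.imread(f.replace('side',n)),cv2.imread(f'pics/{n}0.png')).max(2)>30
    cv2.imwrite(f'pics/d_{n}.png',d.astype(np.uint8)*255)
asc('pics/d_side.png',395,195,50,65)
E
```

```text
t 7.9667 tcp [ 0.7188 -0.1194  0.197 ] yaw -102.86 z [ 0.0017 -0.0004 -1.    ] f [-0.3881  0.5446 -1.4575] w 0.034 gf 117.5 q [-0.1987  0.3666  1.4825 -0.      1.2908  1.5965] 
 d [-0.0012  0.0025  0.0714] twist 0.0034
tip [ 0.7258 -0.1915  0.1344] [420.9507 236.3932] [447.6747 147.4608]
top [ 0.7415 -0.1245  0.2327] [417.2256 190.9066] [430.3914 129.7375]
pommel [ 0.5116 -0.071   0.2327] [327.3575 192.913 ] [410.2698 217.504 ]
pics/c_side_7.97.png
pics/d_side.png 395 195
195 ...............#.......#..........................
196 ..................................................
197 ........................#.........................
198 ........................#.........................
199 ..................................................
200 ..................................................
201 ........................#.........................
202 ..................................................
203 ......................#.#.........................
204 ..................................................
205 ..................................................
206 ..............
[... 2251 characters left out ...]
........................................
248 ..................................................
249 ..................................................
250 ..................................................
251 ..................................................
252 ..................................................
253 ..........######..................................
254 ....############..#...............................
255 ....#.#########...................................
256 ........########...#..............................
257 .........#######..................................
258 ..................................................
259 ..................................................
```

```bash
python3 chk.py | grep -v zzz
python3 - <<'E'
import cv2,glob,numpy as np
from asc import asc
f=sorted(glob.glob('pics/c_side*'),key=lambda f:float(f[:-4].split('_')[-1]))[-1];print(f)
for n in('side','top'):
    d=cv2.absdiff(cv2.imread(f.replace('side',n)),cv2.imread(f'pics/{n}0.png')).max(2)>30
    cv2.imwrite(f'pics/d_{n}.png',d.astype(np.uint8)*255)
asc('pics/d_side.png',412,222,20,18);asc('pics/d_side.png',315,180,30,26);asc('pics/d_top.png',425,125,40,32)
g=cv2.cvtColor(cv2.imread(f),cv2.COLOR_BGR2GRAY);print(g[186:202,320:338])
g=cv2.cvtColor(cv2.imread(f.replace('side','top')),cv2.COLOR_BGR2GRAY);print(g[210:226,402:420])
E
```

```text
t 8.0667 tcp [ 0.7197 -0.1198  0.1985] yaw -102.88 z [ 0.0042 -0.0009 -1.    ] f [ 0.2299 -0.0564 -1.8233] w 0.034 gf 117.5 q [-0.1991  0.3658  1.4808 -0.      1.2906  1.5965] 
 d [-0.0024  0.0022  0.0729] twist 0.0030
tip [ 0.7267 -0.192   0.1359] [421.3974 235.9187] [447.9676 147.0006]
top [ 0.7424 -0.125   0.2342] [417.6731 190.4149] [430.6907 129.2138]
pommel [ 0.5125 -0.0713  0.2342] [327.7557 192.401 ] [410.5171 217.0463]
pics/c_side_8.07.png
pics/d_side.png 412 222
222 ........####....####
223 ........###......###
224 ........###......###
225 .........###......##
226 .........###.......#
227 ##.......###........
228 .........####.......
229 .........####.......
230 .........####...#...
231 .........####.......
232 .........####.......
233 .........####.......
234 .........####.......
235 ..........###.......
236 ....................
237 ....................
238 ....................
239 ....................
pics/d_side.png 315 180
180 ..............................
181 ..............................
182 ..............................
183 ..............................
184 .....
[... 3925 characters left out ...]
 86  75  67  52  43  46]
 [ 91  65  47  51  60  70  86 107 122 124 118 108  97  86  74  53  43  46]
 [ 69  51  40  51  63  70  82  98 113 117 111 106  96  84  71  53  44  50]
 [ 49  41  45  57  64  68  72  83  88  96  99  98  92  83  70  48  44  49]
 [ 35  39  50  61  67  64  64  65  71  80  87  93  90  79  66  48  45  50]
 [ 38  44  54  62  66  64  62  61  61  69  81  89  86  79  60  44  45  52]
 [ 41  49  58  62  63  63  61  60  60  71  82  91  85  79  59  44  47  53]
 [ 49  58  62  61  60  57  58  58  62  74  87  89  86  76  55  42  48  53]
 [ 62  64  63  61  60  58  57  60  63  75  88  90  88  71  51  44  45  51]
 [ 67  66  62  60  58  61  59  60  66  79  89  91  83  67  50  45  49  53]]
```

Call:
carry_out(
  moves=[
    {"dx":-0.003,"dy":0.002,"dz":0.015,"twist":0},
    {"dx":-0.003,"dy":0.002,"dz":0.03,"twist":0},
    {"dx":-0.003,"dy":0.002,"dz":0.045,"twist":0},
    {"dx":-0.003,"dy":0.002,"dz":0.055,"twist":0},
    {"dx":-0.003,"dy":0.002,"dz":0.06,"twist":0},
  ],
)

```text
time_s: 8.58
tcp_pos: [0.7132, -0.1207, 0.1321]
orientation: [[0.975, -0.223, -0.004], [-0.223, -0.975, 0.001], [-0.005, 0.0, -1.0]]
force: [-0.2, 0.2, -2.3]
gripper_width: 0.033
gripper_force: 117.6
```

Call:
carry_out(
  moves=[
    {"dx":0,"dy":0,"dz":0,"twist":0},
    {"dx":0,"dy":0,"dz":0,"twist":0},
    {"dx":0,"dy":0,"dz":0,"twist":0},
    {"dx":0,"dy":0,"dz":0,"twist":0},
    {"dx":0,"dy":0,"dz":0,"twist":0},
  ],
)

```text
time_s: 9.0
tcp_pos: [0.7156, -0.1212, 0.1368]
orientation: [[0.975, -0.223, 0.002], [-0.223, -0.975, -0.0], [0.002, -0.0, -1.0]]
force: [-0.2, 0.1, -1.7]
gripper_width: 0.036
gripper_force: 117.6
```

```bash
python3 chk.py
```

```text
t 9.0 tcp [ 0.7156 -0.1212  0.1368] yaw -102.90 z [ 0.0018 -0.0004 -1.    ] f [-0.1695  0.0617 -1.7468] w 0.036 gf 117.6 q [-0.202   0.3995  1.5503  0.      1.1899  1.594 ] 
 d [ 0.0016 -0.      0.0112] twist 0.0026
tip [ 0.7226 -0.1934  0.0742] [418.1576 257.5467] [443.4253 154.7897]
top [ 0.7383 -0.1264  0.1725] [414.5642 212.3809] [426.6204 138.3628]
pommel [ 0.5085 -0.0726  0.1725] [326.0813 214.6121] [407.2364 222.3185]
```

Call:
carry_out(
  moves=[
    {"dx":0.001,"dy":0,"dz":0.004,"twist":0},
    {"dx":0.001,"dy":0,"dz":0.008,"twist":0},
    {"dx":0.001,"dy":0,"dz":0.011,"twist":0},
    {"dx":0.001,"dy":0,"dz":0.011,"twist":0},
    {"dx":0.001,"dy":0,"dz":0.011,"twist":0},
  ],
)

```text
time_s: 9.52
tcp_pos: [0.7153, -0.1211, 0.1237]
orientation: [[0.975, -0.223, -0.001], [-0.223, -0.975, 0.0], [-0.001, 0.0, -1.0]]
force: [0.1, 0.5, -2.4]
gripper_width: 0.028
gripper_force: 117.6
```

```bash
python3 chk.py;  python3 - <<'E'
import cv2,glob,numpy as np
from asc import asc
f=sorted(glob.glob('pics/c_side*'),key=lambda f:float(f[:-4].split('_')[-1]))[-1];print(f)
for n in('side',):
    d=cv2.absdiff(cv2.imread(f.replace('side',n)),cv2.imread(f'pics/{n}0.png')).max(2)>25
    cv2.imwrite(f'pics/d_{n}.png',d.astype(np.uint8)*255)
asc('pics/d_side.png',385,232,50,35)
E
```

```text
t 9.5167 tcp [ 0.7153 -0.1211  0.1237] yaw -102.90 z [-0.0014  0.0003 -1.    ] f [ 0.0713  0.4582 -2.4219] w 0.028 gf 117.6 q [-0.2021  0.411   1.5594 -0.      1.1727  1.5939] 
 d [ 0.0019 -0.0001 -0.0019] twist 0.0025
tip [ 0.7223 -0.1933  0.0611] [417.6259 261.9483] [442.4097 156.1649]
top [ 0.738  -0.1264  0.1594] [414.0561 216.8697] [425.6963 139.9937]
pommel [ 0.5082 -0.0726  0.1594] [325.9007 219.1513] [406.4757 223.1608]
pics/c_side_9.52.png
pics/d_side.png 385 232
232 ..............................###............#....
233 ...............................##.............#...
234 ..............................###.................
235 ...............................###................
236 ...............................###................
237 ...............................###................
238 ...............................###................
239 ...............................###................
240 ...............................###................
241 ...............................###................
242 ...............................###................
243 ..............
[... 601 characters left out ...]
....############..##..####..............
255 ..............###########.......####..............
256 .............#############...#..####..............
257 ............##############........................
258 .................##...............................
259 ..................................................
260 ..................................#...............
261 ................................#.................
262 ..................................................
263 ..................................................
264 ..................................................
265 .........................#........................
266 ..................................................
```

The leg is behind the crossbar: leg at side x≈418, head at 412.7. Pulling toward the guard.

Call:
carry_out(
  moves=[
    {"dx":-0.005,"dy":0.0005,"dz":0,"twist":0},
    {"dx":-0.01,"dy":0.001,"dz":0,"twist":0},
    {"dx":-0.015,"dy":0.0015,"dz":0,"twist":0},
    {"dx":-0.02,"dy":0.002,"dz":0,"twist":0},
    {"dx":-0.025,"dy":0.0025,"dz":0,"twist":0},
  ],
)

```text
time_s: 10.03
tcp_pos: [0.6913, -0.1182, 0.1256]
orientation: [[0.975, -0.223, 0.002], [-0.223, -0.975, -0.0], [0.002, -0.0, -1.0]]
force: [2.7, 0.4, -1.6]
gripper_width: 0.028
gripper_force: 117.8
```

Call:
carry_out(
  moves=[
    {"dx":-0.005,"dy":0.0005,"dz":0,"twist":0},
    {"dx":-0.01,"dy":0.001,"dz":0,"twist":0},
    {"dx":-0.015,"dy":0.0015,"dz":0,"twist":0},
    {"dx":-0.02,"dy":0.002,"dz":0,"twist":0},
    {"dx":-0.023,"dy":0.0023,"dz":0,"twist":0},
  ],
)

```text
time_s: 10.45
tcp_pos: [0.6671, -0.1155, 0.1243]
orientation: [[0.975, -0.223, -0.001], [-0.223, -0.975, -0.001], [-0.0, 0.001, -1.0]]
force: [2.4, -0.8, -1.3]
gripper_width: 0.03
gripper_force: 117.8
```

```bash
cat > lev.py <<'E'
from h import *
s=arm.get_state();p=s["tcp_pos"]
i=np.ascontiguousarray(arm.read_camera("side")[:,:,::-1]);t=np.ascontiguousarray(arm.read_camera("top")[:,:,::-1])
cv2.imwrite("pics/ls.png",i);cv2.imwrite("pics/lt.png",t)
for a in(0,.8,.9,1.0):
    v=bk(.045*np.sin(.5-a),-.047,.034+.045*np.cos(.5-a));print(a,v,proj("side",v)[0],proj("top",v)[0])
g=cv2.cvtColor(i,cv2.COLOR_BGR2GRAY);print(g[254:275:1,386:416])
E
python3 chk.py; python3 lev.py
```

```text
t 10.45 tcp [ 0.6671 -0.1155  0.1243] yaw -102.90 z [-0.0006 -0.0006 -1.    ] f [ 2.3746 -0.7809 -1.3143] w 0.030 gf 117.8 q [-0.2078  0.3231  1.6773 -0.0008  1.1417  1.5884] 
 d [ 0.0502 -0.0053 -0.0013] twist 0.0027
tip [ 0.6741 -0.1877  0.0617] [399.9616 263.386 ] [440.8265 172.1484]
top [ 0.6897 -0.1207  0.16  ] [396.6932 217.9826] [423.8844 157.0009]
pommel [ 0.4599 -0.0669  0.16  ] [307.7164 220.2987] [404.4797 241.3015]
0 [ 0.7113 -0.1848  0.0735] [412.7184 256.8564] [440.4733 158.5632]
0.8 [ 0.6767 -0.1805  0.077 ] [400.0817 256.7863] [439.4784 169.8701]
0.9 [ 0.6725 -0.18    0.0754] [398.4882 257.4428] [439.2072 171.4226]
1.0 [ 0.6685 -0.1795  0.0735] [396.9479 258.2337] [438.9114 172.9503]
[[ 94  96  82  94 108 104 103  95  94  79  46  50  88  94 129 163 143 120
  122 118 121 116 117 117 124 192 214 171  95  58]
 [ 90  88  82  97 101 102 101  90  81  51  14  28  40  73 124 162 151 134
  136 136 137 136 139 133 133 138 203 222 148  62]
 [ 85  88  79 101 104 105 100 103  97  47  13  23  27  50 119 162 170 153
  138 137 136 133 135 136 134 199 233 232 219 139]
 [ 88  87  85  9
[... 1534 characters left out ...]
119 116 112 121 123 125
  134 140 138 130 130 137 139 138 140 136 134 138]
 [110  84  95 104 103 101 108 117 115 116 109 113 113 114 118 126 122 122
  129 145 154 140 122 120 130 137 138 135 136 140]
 [113  88  93 101 103 104 112 115 114 114 113 117 115 117 110 117 127 123
  137 154 147 140 129 135 138 137 138 137 136 136]
 [102  95  94 104 102 115 124 120 117 111 121 118 115 119 117 115 124 123
  131 130 127 127 134 135 137 138 138 133 137 139]
 [ 93  91  95 100 102 119 132 133 128 119 108 114 117 118 111 116 122 124
  125 125 123 131 132 132 131 133 135 138 136 134]
 [ 93  91  99 105 100 124 134 129 127 116 112 122 116 113 116 126 126 122
  129 127 135 135 137 133 137 135 133 139 135 134]]
```

Call:
carry_out(
  moves=[
    {"dx":-0.002,"dy":0.0002,"dz":0,"twist":0},
    {"dx":-0.003,"dy":0.0003,"dz":0,"twist":0},
    {"dx":-0.004,"dy":0.0004,"dz":0,"twist":0},
    {"dx":-0.004,"dy":0.0004,"dz":0,"twist":0},
  ],
)

```text
time_s: 10.98
tcp_pos: [0.664, -0.1148, 0.1246]
orientation: [[0.975, -0.223, -0.0], [-0.223, -0.975, -0.0], [0.0, 0.0, -1.0]]
force: [1.5, -1.7, -1.3]
gripper_width: 0.034
gripper_force: 117.7
```

```bash
sed -i 's/\[254:275:1,386:416\]/[252:260,390:408]/' lev.py; python3 chk.py|head -2; python3 lev.py
```

```text
t 10.9833 tcp [ 0.664  -0.1148  0.1246] yaw -102.90 z [-0.     -0.0002 -1.    ] f [ 1.4765 -1.6513 -1.306 ] w 0.034 gf 117.7 q [-0.208   0.3168  1.685  -0.0002  1.1397  1.588 ] 
 d [ 0.0534 -0.0053 -0.001 ] twist 0.0026
0 [ 0.7113 -0.1848  0.0735] [412.7184 256.8564] [440.4733 158.5632]
0.8 [ 0.6767 -0.1805  0.077 ] [400.0817 256.7863] [439.4784 169.8701]
0.9 [ 0.6725 -0.18    0.0754] [398.4882 257.4428] [439.2072 171.4226]
1.0 [ 0.6685 -0.1795  0.0735] [396.9479 258.2337] [438.9114 172.9503]
[[108 104  93  95 107 115 123 125 100 101 145 134 114 118 121 118 118 119]
 [107 103  88  82 102 109 105 104  99 129 162 138 134 133 132 126 123 125]
 [106 103 102  94  98  82  62  77  72 122 165 140 119 119 121 117 116 118]
 [103 103 103  89  64  27  18  48  53 123 162 147 130 137 134 137 136 138]
 [104 106  99 108  70  16  24  33  53 118 160 154 141 141 135 135 140 134]
 [105 105  95  82  59  28  17  21  30 111 155 162 149 137 139 135 132 133]
 [104 108  90  77  80  42   6  12  32 109 157 162 159 171 176 186 206 218]
 [103 105 100  97 182 212 198 194 190 189 185 181 174 171 165 160 156 147]]
```

Call:
carry_out(
  moves=[
    {"dx":0,"dy":0,"dz":-0.003,"twist":0},
    {"dx":-0.001,"dy":0.0001,"dz":-0.004,"twist":0},
    {"dx":-0.002,"dy":0.0002,"dz":-0.004,"twist":0},
    {"dx":-0.003,"dy":0.0003,"dz":-0.004,"twist":0},
    {"dx":-0.003,"dy":0.0003,"dz":-0.004,"twist":0},
  ],
)

```text
time_s: 11.6
tcp_pos: [0.6614, -0.1142, 0.1289]
orientation: [[0.975, -0.223, 0.001], [-0.223, -0.975, 0.0], [0.001, -0.0, -1.0]]
force: [2.7, -0.8, -2.1]
gripper_width: 0.032
gripper_force: 117.9
```

```bash
python3 chk.py|head -2; python3 lev.py|tail -8
```

```text
t 11.6 tcp [ 0.6614 -0.1142  0.1289] yaw -102.89 z [ 0.0012  0.     -1.    ] f [ 2.7279 -0.7521 -2.0664] w 0.032 gf 117.9 q [-0.2082  0.3077  1.6884  0.0003  1.1443  1.5874] 
 d [ 0.056  -0.0053  0.0034] twist 0.0028
[[106 107  94  90 105 115 123 123 109 150 159 134 118 117 118 116 120 122]
 [105 107  85  87 102 110 101 104 114 150 160 142 142 136 130 128 125 125]
 [104 103 100  92  99  85  66  74 104 150 162 127 113 118 118 119 114 116]
 [105 101 103  90  60  27  13  57  88 140 164 124 117 139 134 136 133 129]
 [106 102 100  87  47  15  27  41  65 137 166 139 130 141 137 136 134 200]
 [106 101  92  84  58  25  19  31  39 121 168 144 135 138 138 137 132 143]
 [104 108  89  79  76  43   5   3  30 122 160 158 156 173 185 190 208 216]
 [102 105 102  97 179 207 203 198 190 188 187 180 171 169 167 163 157 150]]
```

Run:
```python
import cv2
g=cv2.cvtColor(cv2.imread('pics/side0.png'),cv2.COLOR_BGR2GRAY);print(g[250:262,405:421])
g=cv2.cvtColor(cv2.imread('pics/lt.png'),cv2.COLOR_BGR2GRAY);print(g[164:182,428:450])
g=cv2.cvtColor(cv2.imread('pics/top0.png'),cv2.COLOR_BGR2GRAY);print(g[152:166,430:452])
```

```text
[[113 112 117 113 112 111 117  88  61  60  62  59  55  60  62  60]
 [113 107 110 111 110 115 112  83  57  58  57  58  56  62  60  61]
 [103 107 108 113 117 113 132 100  58  58  57  61  57  61  56  63]
 [171 167 169 173 186 145  89  74  66  57  59  57  62  61  62  64]
 [198 196 196 200 178 112  28  26 106  96  60  60  57  61  59  58]
 [213 215 215 220 164  66   2  21  67  84  63  52  57  59  57  61]
 [215 214 217 221 218 165  64   9  26  91  79  56  54  49  52  51]
 [220 218 220 221 200 165 106  75  90 104 143 155 193 206 200 197]
 [208 206 210 206 197 193 187 175 169 161 158 154 150 147 132 125]
 [155 144 134 127 120 110 106  98  95  94  96 105 105  90  89  90]
 [112 113 102 105 104 116 116 136 140 118 124 139 145 121 101 105]
 [150 151 150 141 127 120 128 148 155 152 153 148 147 131 111 106]]
[[ 81  79  63  40  27  33  30  33  32  34  30  30  26  28  29  38  48  49
   46  40  49  65]
 [ 76  73  63  42  24  22  27  24  26  25  20  23  29  25  33  44  56  57
   44  35  44  54]
 [ 81  76  62  42  27  23  24  22  29  24  29  26  24  27  31  40  52  47
   36  32  39  49]
 [ 87  80  71  5
[... 1982 characters left out ...]
9  76  88  90  96 124 169 201
  194 156 116  94]
 [214 212 209 209 208 195 171 139 108  82  68  73  80  77  77 112 164 200
  192 154 112  90]
 [211 201 194 190 193 194 193 179 155 123 112 122 139 136 132 152 187 204
  188 149 109  88]
 [203 187 172 169 172 179 187 182 163 136 133 159 185 188 187 194 206 202
  178 141 108  86]
 [201 182 167 157 156 161 165 160 147 130 140 176 203 213 210 213 213 199
  168 137 106  85]
 [206 189 167 148 143 143 142 132 126 124 140 174 204 214 216 216 212 196
  163 132 105  82]
 [210 188 153 134 137 135 125 109 107 118 135 163 194 212 215 216 212 194
  159 125 101  81]
 [208 181 136 125 135 138 125 105 106 120 132 154 186 208 215 215 212 193
  156 121  97  80]]
```

Call:
carry_out(
  moves=[
    {"dx":-0.001,"dy":0.0001,"dz":0,"twist":0},
    {"dx":-0.002,"dy":0.0002,"dz":0,"twist":0},
    {"dx":-0.003,"dy":0.0003,"dz":0,"twist":0},
    {"dx":-0.004,"dy":0.0004,"dz":0,"twist":0},
    {"dx":-0.004,"dy":0.0004,"dz":0,"twist":0},
  ],
)

```text
time_s: 12.22
tcp_pos: [0.6578, -0.1143, 0.1287]
orientation: [[0.975, -0.223, 0.002], [-0.223, -0.975, -0.001], [0.002, 0.001, -1.0]]
force: [6.4, -2.8, -3.9]
gripper_width: 0.032
gripper_force: 118.2
```

```bash
python3 chk.py; python3 lev.py|tail -8;python3 - <<'E'
import cv2
g=cv2.cvtColor(cv2.imread('pics/ls.png'),cv2.COLOR_BGR2GRAY);print(g[214:234,297:317])
E
```

```text
t 12.2167 tcp [ 0.6578 -0.1143  0.1287] yaw -102.88 z [ 0.002 -0.001 -1.   ] f [ 6.3828 -2.7876 -3.8893] w 0.032 gf 118.2 q [-0.2091  0.301   1.6977 -0.0007  1.1408  1.5868] 
 d [ 0.0595 -0.0063  0.0032] twist 0.0029
tip [ 0.6648 -0.1865  0.0661] [396.6338 262.2184] [440.8303 174.8943]
top [ 0.6804 -0.1195  0.1644] [393.4128 216.7234] [423.8098 159.8793]
pommel [ 0.4506 -0.0658  0.1644] [304.1679 219.0381] [404.3336 244.6734]
[[105 104  93  92 108 120 126 103 120 161 151 125 119 123 118 115 119 118]
 [101 104  89  84 106 110 104  82 116 156 162 137 140 134 133 168 153 158]
 [107 100  99  96 101  81  64  71 112 156 164 136 121 121 117 124 123 118]
 [107 100 102  91  60  24  15  57 105 149 163 128 118 138 138 131 130 128]
 [107 104  98  92  49  18  18  40  85 140 166 131 125 137 141 133 198 232]
 [107 108  96  86  58  29  15  24  41 127 163 139 132 140 133 131 142 141]
 [102 104  92  81  75  43   3  16  32 123 157 155 157 175 187 193 205 216]
 [106 105 104  94 180 211 200 198 190 191 186 180 177 172 171 159 155 150]]
[[ 79  80 116 107  87  96  97 108  93  86  84  88  83  83  84  85  86
[... 931 characters left out ...]
  17  24
   22  22]
 [ 79  75  64  55  78  77 102 113 120 118  97  52  20  19  22  21  22  32
   20  15]
 [ 78  87  84  78  81  81  97  97 105 104  89  49  21  13  26  26  20  14
   25  23]
 [ 87  81  82  81  84  85  86  83  79  79  65  36  27  18  25  24  23  23
   23  24]
 [ 89  84  84  83  83  82  81  83  88  88  85  60  15  27  18  28  20  26
   12  19]
 [ 88  87  82  81  89  90  91  92  91  90  90  58  10  15   3   6  12  11
    1  23]
 [ 88  90  91  89  90  96  88  90  90  88  91  75  55  46  57  67  82  86
   90  88]
 [ 92  89  91  90  90  90  86  91  89  89  93  93  86  88  86  88  90  92
   91  89]
 [ 90  89  89  90  91  88  89  92  89  88  88  91  88  87  90  89  90  86
   88  88]]
```

The force rises to 6 N and the head stays put at side x≈396.4, so the lever is at its stop. I'll back the leg off and lift.

Call:
carry_out(
  moves=[
    {"dx":0.006,"dy":-0.0006,"dz":0,"twist":0},
    {"dx":0.012,"dy":-0.0012,"dz":0,"twist":0},
    {"dx":0.018,"dy":-0.0018,"dz":0,"twist":0},
    {"dx":0.018,"dy":-0.0018,"dz":-0.01,"twist":0},
    {"dx":0.018,"dy":-0.0018,"dz":-0.03,"twist":0},
  ],
)

```text
time_s: 12.83
tcp_pos: [0.6721, -0.1154, 0.1549]
orientation: [[0.975, -0.223, -0.009], [-0.223, -0.975, 0.002], [-0.009, 0.0, -1.0]]
force: [-0.1, -0.2, -1.3]
gripper_width: 0.03
gripper_force: 117.6
```

Call:
carry_out(
  moves=[
    {"dx":0,"dy":0,"dz":-0.035,"twist":0},
    {"dx":0,"dy":0,"dz":-0.075,"twist":0},
    {"dx":0,"dy":0,"dz":-0.115,"twist":0},
    {"dx":0,"dy":0,"dz":-0.155,"twist":0},
    {"dx":0,"dy":0,"dz":-0.19,"twist":0},
  ],
)

```text
time_s: 13.25
tcp_pos: [0.6744, -0.1159, 0.3522]
orientation: [[0.975, -0.223, 0.001], [-0.223, -0.975, -0.0], [0.001, -0.0, -1.0]]
force: [0.7, 0.4, -1.3]
gripper_width: 0.034
gripper_force: 117.5
```

Call:
carry_out(
  moves=[
    {"dx":0,"dy":0,"dz":-0.03,"twist":0},
    {"dx":0,"dy":0,"dz":-0.06,"twist":0},
    {"dx":0,"dy":0,"dz":-0.075,"twist":0},
    {"dx":0,"dy":0,"dz":-0.075,"twist":0},
  ],
)

```text
time_s: 13.58
tcp_pos: [0.6758, -0.1162, 0.4303]
orientation: [[0.975, -0.223, 0.008], [-0.223, -0.975, -0.002], [0.008, -0.0, -1.0]]
force: [-0.5, 0.2, -1.0]
gripper_width: 0.029
gripper_force: 117.6
```

```bash
python3 chk.py; python3 lev.py|tail -8;python3 - <<'E'
import cv2,numpy as np
for n,f in(('side','ls'),('top','lt')):
    d=cv2.absdiff(cv2.imread(f'pics/{f}.png'),cv2.imread(f'pics/{n}0.png')).max(2)>25
    d=cv2.medianBlur(d.astype(np.uint8)*255,3)
    n_,l,s,c=cv2.connectedComponentsWithStats(d)
    print(n,[tuple(int(v) for v in r) for r in s[1:] if r[4]>6])
E
```

```text
t 13.5833 tcp [ 0.6758 -0.1162  0.4303] yaw -102.91 z [ 0.0081 -0.0016 -1.    ] f [-0.5203  0.1928 -1.0415] w 0.029 gf 117.6 q [-0.2067  0.2341  1.2345  0.0001  1.6647  1.5895] 
 d [ 0.039  -0.004   0.3051] twist 0.0025
tip [ 0.6828 -0.1884  0.3677] [412.6011 149.8855] [470.791  135.0073]
top [ 0.6985 -0.1214  0.466 ] [408.7655 102.4114] [451.5838 111.9532]
pommel [ 0.4687 -0.0676  0.466 ] [311.251  103.2595] [427.3131 220.3963]
[[102 105  91  89 104 117 123 117 115 119 117 121 118 118 119 113 118 121]
 [103 101  82  80 101 104 100  99 122 130 126 124 137 132 126 128 121 121]
 [107 103 130 114  98  79  66  79  90 115 117 116 119 119 114 115 118 111]
 [102 100 103  96  63  28  31  60  69 104 119 117 128 137 134 137 136 134]
 [102 103  99  87  45  14  24  38  61  91 128 138 137 136 136 133 128 134]
 [105 104 116 103  62  26  21  17  40  75  98 128 140 138 137 133 133 130]
 [104 105  94  79  79  40   0  18  31  71 107 141 155 166 173 175 190 201]
 [103 100 101  95 174 208 197 195 190 188 179 177 170 163 160 154 148 144]]
side [(25, 0, 109, 237, 10902), (103, 0, 109, 223, 9691), (388, 0,
[... 554 characters left out ...]
, 4, 33), (175, 262, 14, 4, 41), (356, 263, 18, 8, 89), (69, 265, 31, 39, 782), (157, 264, 25, 35, 366), (79, 266, 5, 3, 8), (186, 277, 6, 12, 46), (412, 277, 3, 3, 7), (110, 294, 47, 8, 245), (212, 314, 33, 86, 1268)]
top [(362, 0, 201, 400, 31643), (380, 137, 14, 73, 379), (393, 169, 3, 4, 9), (310, 185, 111, 142, 5040), (289, 212, 11, 11, 81), (257, 214, 33, 20, 374), (207, 219, 48, 22, 487), (132, 269, 132, 55, 3040), (0, 288, 208, 112, 7479), (17, 309, 3, 5, 9), (31, 319, 5, 7, 20), (480, 351, 4, 8, 16), (340, 355, 9, 14, 87), (374, 356, 17, 4, 52), (479, 361, 3, 3, 7), (307, 371, 52, 29, 1005), (295, 386, 10, 14, 89), (375, 391, 11, 9, 46), (351, 393, 20, 7, 102), (396, 397, 7, 3, 14)]
```

The lever stays at its stop. The rod has drooped about 2.4° in the grip from the pull, so I'll carry it to the stand and level it with a light press of the handle on the fixed hood top, then seat it.

```bash
python3 -c "
from h import *
P=T0+.05*SR[:,0];go([P[0],P[1],.43],Y0)"
```

```text
t 13.7833 tcp [ 0.6741 -0.1159  0.4209] yaw -102.91 z [-0.0043  0.0009 -1.    ] f [ 0.3689 -0.0461 -1.6228] w 0.036 gf 117.6 q [-0.2067  0.2385  1.2458 -0.      1.6617  1.5894] 
 d [-0.2824 -0.5102 -0.0079] twist -2.1037
```

Call:
carry_out(
  moves=[
    {"dx":-0.017,"dy":-0.031,"dz":-0.008,"twist":-0.12},
    {"dx":-0.034,"dy":-0.061,"dz":-0.008,"twist":-0.24},
    {"dx":-0.051,"dy":-0.092,"dz":-0.008,"twist":-0.36},
    {"dx":-0.068,"dy":-0.123,"dz":-0.008,"twist":-0.48},
    {"dx":-0.085,"dy":-0.154,"dz":-0.008,"twist":-0.6},
  ],
)

```text
time_s: 14.2
tcp_pos: [0.6249, 0.0543, 0.4285]
orientation: [[0.929, 0.371, -0.005], [0.371, -0.929, 0.0], [-0.005, -0.002, -1.0]]
force: [-0.0, 0.3, -1.1]
gripper_width: 0.031
gripper_force: 117.6
```

```bash
python3 -c "
from h import *
P=T0+.05*SR[:,0];go([P[0],P[1],.43],Y0)"
```

```text
t 14.2 tcp [0.6249 0.0543 0.4285] yaw -68.22 z [-0.0051  0.     -1.    ] f [-0.0054  0.3359 -1.1138] w 0.031 gf 117.6 q [0.0468 0.1258 1.3636 0.0003 1.6573 1.2375] 
 d [ 0.0407 -0.404  -0.0009] twist -1.4984
```

Call:
carry_out(
  moves=[
    {"dx":0.003,"dy":-0.032,"dz":-0.001,"twist":-0.12},
    {"dx":0.006,"dy":-0.064,"dz":-0.001,"twist":-0.24},
    {"dx":0.01,"dy":-0.096,"dz":-0.001,"twist":-0.36},
    {"dx":0.013,"dy":-0.128,"dz":-0.001,"twist":-0.48},
    {"dx":0.016,"dy":-0.16,"dz":-0.001,"twist":-0.6},
  ],
)

```text
time_s: 14.62
tcp_pos: [0.5811, 0.209, 0.4296]
orientation: [[0.556, 0.831, -0.005], [0.831, -0.556, -0.001], [-0.004, -0.003, -1.0]]
force: [0.3, 0.2, -1.8]
gripper_width: 0.035
gripper_force: 117.7
```

```bash
python3 -c "
from h import *
P=T0+.05*SR[:,0];go([P[0],P[1],.43],Y0)"
```

```text
t 14.6167 tcp [0.5811 0.209  0.4296] yaw -33.81 z [-0.005  -0.0012 -1.    ] f [ 0.3217  0.2373 -1.7835] w 0.035 gf 117.7 q [0.3047 0.1068 1.3827 0.0003 1.6572 0.8949] 
 d [ 0.1577 -0.1878 -0.0004] twist -0.8978
```

Call:
carry_out(
  moves=[
    {"dx":0.02,"dy":-0.024,"dz":0,"twist":-0.12},
    {"dx":0.042,"dy":-0.05,"dz":0,"twist":-0.24},
    {"dx":0.064,"dy":-0.076,"dz":0,"twist":-0.36},
    {"dx":0.086,"dy":-0.102,"dz":0,"twist":-0.48},
    {"dx":0.106,"dy":-0.126,"dz":0,"twist":-0.6},
  ],
)

```text
time_s: 15.03
tcp_pos: [0.5362, 0.3677, 0.4294]
orientation: [[-0.01, 1.0, -0.005], [1.0, 0.01, -0.002], [-0.002, -0.005, -1.0]]
force: [0.3, -0.0, -1.3]
gripper_width: 0.032
gripper_force: 117.7
```

```bash
python3 -c "
from h import *
P=T0+.05*SR[:,0];go([P[0],P[1],.43],Y0)"
```

```text
t 15.0333 tcp [0.5362 0.3677 0.4294] yaw 0.60 z [-0.0049 -0.0022 -1.    ] f [ 0.29   -0.0066 -1.3176] w 0.032 gf 117.7 q [0.5623 0.172  1.3096 0.0007 1.6654 0.552 ] 
 d [ 0.0771 -0.0226 -0.0007] twist -0.2973
```

Call:
carry_out(
  moves=[
    {"dx":0.026,"dy":-0.008,"dz":0,"twist":-0.1},
    {"dx":0.052,"dy":-0.015,"dz":0,"twist":-0.2},
    {"dx":0.077,"dy":-0.0225,"dz":0.02,"twist":-0.297},
    {"dx":0.077,"dy":-0.0225,"dz":0.05,"twist":-0.297},
    {"dx":0.077,"dy":-0.0225,"dz":0.08,"twist":-0.297},
  ],
)

```text
time_s: 15.45
tcp_pos: [0.5136, 0.4447, 0.3495]
orientation: [[-0.299, 0.954, -0.002], [0.954, 0.299, -0.001], [-0.0, -0.003, -1.0]]
force: [-0.1, -0.6, -2.8]
gripper_width: 0.031
gripper_force: 117.7
```

Call:
carry_out(
  moves=[
    {"dx":0,"dy":0,"dz":0.02,"twist":0},
    {"dx":0,"dy":0,"dz":0.02,"twist":0},
    {"dx":0,"dy":0,"dz":0.02,"twist":0},
    {"dx":0,"dy":0,"dz":0.02,"twist":0},
    {"dx":0,"dy":0,"dz":0.02,"twist":0},
  ],
)

```text
time_s: 15.87
tcp_pos: [0.516, 0.4435, 0.3348]
orientation: [[-0.296, 0.955, 0.002], [0.955, 0.296, 0.002], [0.001, 0.003, -1.0]]
force: [0.2, 0.1, -1.4]
gripper_width: 0.034
gripper_force: 117.6
```

```bash
cat > chk2.py <<'E'
from h import *
import sys
P=T0+.05*SR[:,0];go([P[0],P[1],.2836],Y0)
s=arm.get_state();p=s["tcp_pos"];R=s["orientation"];y=np.degrees(np.arctan2(R[1,1],R[0,1]))
im={n:np.ascontiguousarray(arm.read_camera(n)[:,:,::-1]) for n in("side","top")}
for n in im: cv2.imwrite(f"pics/k_{n}.png",im[n])
for k,v in(("tip",TIP),("pommel",st(0,-.066,.14)-T0)):
    w=p+rz(y-Y0)@v;print(k,w,proj("side",w)[0],proj("top",w)[0])
u=proj("side",w)[0].astype(int);g=cv2.cvtColor(im["side"],cv2.COLOR_BGR2GRAY)
print(u);print(g[u[1]-5:u[1]+13,u[0]-7:u[0]+8])
E
python3 chk2.py
```

```text
t 15.8667 tcp [0.516  0.4435 0.3348] yaw 17.23 z [ 0.0023  0.0019 -1.    ] f [ 0.1525  0.1332 -1.3653] w 0.034 gf 117.6 q [0.6733 0.2246 1.4149 0.0001 1.4991 0.3727] 
 d [ 0.0019 -0.0028  0.0512] twist -0.0070
tip [0.5749 0.4858 0.2722] [294.3825 125.0368] [185.0531 184.8494]
pommel [0.5779 0.2399 0.3705] [316.0931 112.4469] [281.0324 175.9028]
[316 112]
[[103 128 124 123 121 122 118 117 122 122 117 120 119 114 120]
 [ 39  48  43 103 127 121 118 116 118 120 118 119 123 120 117]
 [ 30  19  23  42  47 100 123 123 122 116 121 121 121 118 119]
 [ 31  29  27  20  28  38 104 122 115 118 120 119 119 123 120]
 [  7  28  28  20  23   1  27  99 123 117 118 118 118 119 117]
 [  1   8  21  10   3   1  68  94 108 118 119 119 115 119 120]
 [  3   4   1  14   7  94 160 178 168 124 108 118 116 122 121]
 [ 11  10   9   5  12  99 146 140 114 100 107 119 122 119 116]
 [  3   8   1   0   3  66  95  98  93  93 109 119 120 120 120]
 [ 72   0   0   7   1  29  63  88  92  75 104 117 118 121 118]
 [117 121 125  74   7   0  25  27  38  94 119 122 121 119 118]
 [123 120 122 120 118  78   0   0  92 121 122 121 119 120 121]
 [117 122 123 122 121 118 118 118 118 121 120 120 120 117 119]
 [118 117 122 115 122 121 121 118 122 121 120 116 120 121 122]
 [120 115 121 116 120 117 114 120 116 117 119 116 117 119 123]
 [118 120 119 116 122 120 121 116 120 118 121 120 120 119 118]
 [117 117 119 120 120 121 117 117 120 118 120 119 120 119 120]
 [152 130 110 113 118 115 116 116 120 117 116 121 117 121 120]]
```

The droop is back to about 1° (pommel 1.6 px low), so the hood press isn't needed. Going to the front of the rest.

Call:
carry_out(
  moves=[
    {"dx":0.002,"dy":-0.035,"dz":0,"twist":-0.007},
    {"dx":0.002,"dy":-0.07,"dz":0,"twist":-0.007},
    {"dx":0.002,"dy":-0.105,"dz":0,"twist":-0.007},
    {"dx":0.002,"dy":-0.138,"dz":0,"twist":-0.007},
    {"dx":0.002,"dy":-0.138,"dz":0.035,"twist":-0.007},
  ],
)

```text
time_s: 16.38
tcp_pos: [0.3819, 0.4063, 0.3083]
orientation: [[-0.305, 0.952, 0.01], [0.952, 0.304, 0.012], [0.008, 0.014, -1.0]]
force: [1.8, 2.3, 0.1]
gripper_width: 0.031
gripper_force: 117.8
```

Call:
carry_out(
  moves=[
    {"dx":0,"dy":0,"dz":0.035,"twist":0},
    {"dx":0,"dy":0,"dz":0.07,"twist":0},
    {"dx":0,"dy":0,"dz":0.1,"twist":0},
    {"dx":0,"dy":0,"dz":0.1,"twist":0},
    {"dx":0,"dy":0,"dz":0.1,"twist":0},
  ],
)

```text
time_s: 16.8
tcp_pos: [0.3823, 0.4034, 0.1972]
orientation: [[-0.303, 0.953, -0.002], [0.953, 0.303, -0.002], [-0.001, -0.002, -1.0]]
force: [-0.2, 0.3, -1.1]
gripper_width: 0.03
gripper_force: 117.8
```

```bash
sed -i 's/^P=T0.*/S=float(sys.argv[1]);P=T0+S*(-.573*SR[:,0]+np.array([0,0,.82]));go(P,Y0)/' chk2.py; python3 chk2.py .05
```

```text
t 16.8 tcp [0.3823 0.4034 0.1972] yaw 17.64 z [-0.0017 -0.0018 -1.    ] f [-0.2337  0.3306 -1.1317] w 0.030 gf 117.8 q [ 0.7675  0.0446  1.8663 -0.0001  1.2331  0.4597] 
 d [0.0001 0.0583 0.0517] twist 0.0001
tip [0.4409 0.4461 0.1346] [260.9214 168.7307] [211.3511 245.3487]
pommel [0.4457 0.2003 0.2329] [277.8969 163.2061] [300.6601 241.5592]
[277 163]
[[ 24  24  45  49 104 125 123 121 121 123 121 123 122 123 120]
 [ 29  24  23  26  42  44 102 124 120 121 121 117 122 119 119]
 [ 22  30  20  24  25  31  43 100 122 124 115 121 121 120 121]
 [ 22  12  26  24  30  26  11  29  98 123 121 120 122 117 122]
 [ 13   0  15  20  25   2   1  31  96 117 118 121 119 121 120]
 [  0   3   7  11  10  12 109 178 199 165 118 117 118 123 120]
 [ 79   0   0   8   8  23 125 173 163 123  95 113 116 122 120]
 [120 122  77   0   0  15  87 134 119  94  86 109 121 119 120]
 [118 122 123  71   4   1  46  87  98  88  77  98 121 120 118]
 [118 120 124 122 118  76   0  29  62  56  96 121 122 121 121]
 [118 118 117 120 124 119 118  68   9  88 121 117 116 122 120]
 [120 121 122 121 119 125 125 120 113 118 122 118 117 118 124]
 [122 119 120 117 118 121 123 122 122 122 121 122 121 121 121]
 [122 118 121 120 121 121 121 123 121 123 125 124 125 124 123]
 [131 126 123 123 121 122 112 100  99 102  99  85  76  68  49]
 [ 93  73  71  59  59  64  68  81  86  88  88  85  83  80  62]
 [ 98  85  81  77  78  80  79  84  82  86  86  83  86  86  83]
 [103  79  82  82  83  85  83  87  84  82  84  85  84  84  86]]
```

Call:
carry_out(
  moves=[
    {"dx":0,"dy":0,"dz":0.03,"twist":0},
    {"dx":0,"dy":0,"dz":0.052,"twist":-0.006},
    {"dx":0,"dy":0.03,"dz":0.052,"twist":-0.006},
    {"dx":0,"dy":0.05,"dz":0.052,"twist":-0.006},
    {"dx":0,"dy":0.058,"dz":0.052,"twist":-0.006},
  ],
)

```text
time_s: 17.32
tcp_pos: [0.4421, 0.4238, 0.1487]
orientation: [[-0.308, 0.951, 0.005], [0.951, 0.308, 0.004], [0.002, 0.006, -1.0]]
force: [0.6, 1.5, -0.5]
gripper_width: 0.034
gripper_force: 117.9
```

Call:
carry_out(
  moves=[
    {"dx":0,"dy":0,"dz":0,"twist":0},
    {"dx":0,"dy":0,"dz":0,"twist":0},
    {"dx":0,"dy":0,"dz":0,"twist":0},
    {"dx":0,"dy":0,"dz":0,"twist":0},
    {"dx":0,"dy":0,"dz":0,"twist":0},
  ],
)

```text
time_s: 17.73
tcp_pos: [0.4375, 0.4217, 0.1461]
orientation: [[-0.309, 0.951, 0.0], [0.951, 0.309, 0.0], [0.0, 0.0, -1.0]]
force: [0.6, -0.2, -1.8]
gripper_width: 0.032
gripper_force: 118.0
```

```bash
python3 chk2.py .05
python3 - <<'E'
import cv2,numpy as np
from asc import asc
d=cv2.absdiff(cv2.imread('pics/k_side.png'),cv2.imread('pics/side0.png')).max(2)>25
cv2.imwrite('pics/d_side.png',d.astype(np.uint8)*255);asc('pics/d_side.png',255,158,35,28)
d=cv2.absdiff(cv2.imread('pics/k_top.png'),cv2.imread('pics/top0.png')).max(2)>25
cv2.imwrite('pics/d_top.png',d.astype(np.uint8)*255);asc('pics/d_top.png',240,205,65,28)
E
```

```text
t 17.7333 tcp [0.4375 0.4217 0.1461] yaw 18.01 z [ 0.0002  0.0003 -1.    ] f [ 0.6306 -0.2154 -1.7567] w 0.032 gf 118.0 q [0.7259 0.1791 1.8144 0.0001 1.1477 0.4115] 
 d [-0.0007  0.      0.0008] twist 0.0067
tip [0.4959 0.4648 0.0835] [275.3489 179.0846] [210.4283 227.4811]
pommel [0.5023 0.219  0.1818] [294.5817 175.3517] [295.4008 221.8441]
[294 175]
[[ 20  40  51 101 125 125 125 123 124 116 111  97  99 101  89]
 [ 23  21  26  40  44  70  71  58  56  67  71  81  85  86  81]
 [ 35  25  25  18  28  25  47  75  82  81  81  83  84  83  84]
 [ 16  12  31  23  29  13   8  53  81  84  81  84  82  81  84]
 [  9   6  12  27  21  11   3  11  65  82  80  84  85  85  83]
 [  0   9  17  12  23   4  75 165 200 167 113  85  85  86  91]
 [ 27  14   3   5  13  25 132 184 176 134  94  95  86  89  90]
 [ 38   7  13  11   4  28 103 142 125  97  93  95  91  85  85]
 [ 12   1   8  21  15   7  53  93 101  92  86  91  85  84  84]
 [ 11   3  33  69  71  40  16  37  63  85  87  89  88  88  89]
 [ 14  44  84  86  84  85  70  47  42  69  85  86  67  45  58]
 [ 74  91  94  90  85  85  87  81  82  84  87  86  
[... 2817 characters left out ...]

223 #########........#####################...#############.....###...
224 #########.###....##################...########################...
225 ##############....#############...############################...
226 ##############.....#########...##############################....
227 ##############.....#.####..################################......
228 ##############..........##################################.......
229 ##############.......###################################.........
230 ############..######################################.............
231 #########..#######################################...............
232 #####...######################################...................
```

Run:
```python
import cv2,numpy as np
from asc import asc
h=cv2.cvtColor(cv2.imread('pics/k_side.png'),cv2.COLOR_BGR2HSV)
print(h[168:186,264:284,1])
```

```text
[[ 21  18   4   0  14  22  23  17  16  20  16 182 255  39 255  28  43  38
   21  29]
 [ 21  19  12   3  11  19  21  15  24  19  23  23   0 255 213  94  27  19
   67  64]
 [ 18  25  31   6   3   6  25  22  19  15  16  21  24   0   0 113 255 191
   36  74]
 [ 16  19  25  16  12   6  15  19  21  27  21  24  20  26  26   0 255  68
  200  22]
 [ 23  21  21  16  19   0   3  18  20  26  28  28  31  34  38  37  48 182
  255 128]
 [ 22  23  20  22  20  15  14   8  19  84 143 165 188 220 218 217 255 253
  203 255]
 [ 31  17  17  19  17  28  11   9  64 198 255 255 255 255 255 255 255 255
  255 255]
 [ 26  20  16  23  22  25  22  31  30 121 255 255 255 255 255 255 255 255
  255 255]
 [ 22  22  19  23  24  26  79 164  55  21 115 246 255 255 255 255 255 255
  255 255]
 [ 18  24  21  21  22  29  81 240 196  50  28 168 255 255 255 255 255 170
  255 255]
 [ 19  20  18  12  21  31  32 255 255 117  64 104 255 255 255 255 255  64
  106 255]
 [ 24  20  17  25  30  34  31 248 255 247 126 157 255 255 255 255 255 255
  255 255]
 [ 24  27  31  31  34  30 237 255 255 255 255 255 255 255 255 255 255 255
  240  77]
 [ 36  24  28  53 103 199 255 255 255 255 255 255 255 255 255 255 255 255
  255 240]
 [145 222 255 255 255 255 255 255 255 255 255 255 255 255 255 255 255 251
  255 235]
 [255 255 255 255 255 255 255 255 255 255 255 255 255 255 255 255 240 255
  240 255]
 [255 255 255 255 255 255 255 255 255 255 255 255 255 255 255 255 238 245
  255 255]
 [255 255 255 255 255 255 255 255 255 255 255 255 255 255 255 255 255 255
  255 255]]
```

Leg tip at side (274.3,178.7) against a predicted (275.3,179.1), and the roll is right. Inserting along the slots.

Call:
carry_out(
  moves=[
    {"dx":-0.0005,"dy":0.004,"dz":0.0065,"twist":0},
    {"dx":-0.0005,"dy":0.0085,"dz":0.013,"twist":0},
    {"dx":-0.0005,"dy":0.0129,"dz":0.0193,"twist":0},
    {"dx":-0.0005,"dy":0.0172,"dz":0.0254,"twist":0},
    {"dx":-0.0005,"dy":0.0172,"dz":0.0254,"twist":0},
  ],
)

```text
time_s: 18.25
tcp_pos: [0.4551, 0.4261, 0.118]
orientation: [[-0.309, 0.951, -0.001], [0.951, 0.309, -0.002], [-0.001, -0.001, -1.0]]
force: [0.7, 0.0, -1.5]
gripper_width: 0.033
gripper_force: 117.9
```

```bash
python3 chk2.py 0 | head -4
```

```text
t 18.25 tcp [0.4551 0.4261 0.118 ] yaw 18.00 z [-0.001  -0.0016 -1.    ] f [ 0.6627  0.0483 -1.5292] w 0.033 gf 117.9 q [ 0.7129  0.2338  1.8038 -0.0006  1.1058  0.3991] 
 d [0.0002 0.0106 0.0136] twist 0.0064
tip [0.5134 0.4692 0.0554] [279.968  185.4643] [211.7294 222.7166]
pommel [0.5198 0.2234 0.1537] [299.6691 182.7904] [294.767  216.8775]
```

Call:
carry_out(
  moves=[
    {"dx":0,"dy":0.002,"dz":0.003,"twist":0},
    {"dx":0,"dy":0.004,"dz":0.006,"twist":0},
    {"dx":0,"dy":0.006,"dz":0.009,"twist":0.002},
    {"dx":0,"dy":0.008,"dz":0.0115,"twist":0.004},
    {"dx":0,"dy":0.008,"dz":0.0115,"twist":0.006},
  ],
)

```text
time_s: 18.77
tcp_pos: [0.4624, 0.4289, 0.108]
orientation: [[-0.303, 0.953, -0.0], [0.953, 0.303, -0.0], [-0.0, -0.0, -1.0]]
force: [0.2, 0.1, -1.4]
gripper_width: 0.034
gripper_force: 117.9
```

```bash
python3 chk2.py 0
```

```text
t 18.7667 tcp [0.4624 0.4289 0.108 ] yaw 17.64 z [-0.0003 -0.0004 -1.    ] f [ 0.2396  0.1328 -1.4329] w 0.034 gf 117.9 q [ 0.7085  0.2549  1.7971 -0.0002  1.09    0.4006] 
 d [-0.0002  0.0028  0.0037] twist 0.0002
tip [0.521  0.4716 0.0454] [281.8721 187.5521] [211.8895 220.6169]
pommel [0.5258 0.2258 0.1437] [301.3171 185.2727] [294.2227 215.2232]
[301 185]
[[ 27  26  33  48  64  63  44  62  81  86  85  86  73  65  65]
 [ 28  25  22  22  30  28  22  23  41  76  82  85  74  67  68]
 [ 16  26  28  29  26  25  15  15  17  68  89  88  76  68  70]
 [ 13  19  20  25  24  11  19  10   4  35  78  85  71  70  68]
 [  4  11  10   9  10  17  72 124 107  39  38  76  74  70  64]
 [ 14  12  14   6  10  22 133 179 169 142  78  53  66  68  65]
 [ 72  45  13  14   2  54 119 145 126 105  73  63  66  66  66]
 [ 86  60  31  15   3  35  82 105  98  90  78  75  75  68  69]
 [ 95  87  63  24   8   5  25  64  89  93  98  94  76  73  65]
 [ 83  85  86  58  24  11  17  21  38  73  89  94  75  69  71]
 [ 83  86  83  76  38   3   2  72  89  93  96  92  74  66  69]
 [ 84  84  85  82  73  48  33  81  97  94  93  98  77  70  68]
 [ 83  82  86  87  87  86  79  89  95  96  92  96  90  81  65]
 [ 87  84  86  86  84  90  88  90  92  91  93  94  87  85  66]
 [ 82  82  86  84  87  89  84  93  96  93  91  96  88  80  63]
 [ 85  84  85  86  86  88  83  89  93  92  88  92  84  80  69]
 [ 85  82  85  84  85  84  83  95  94  95  93  91  85  84  65]
 [ 82  84  85  84  85  85  77  87  96  95  87  88  88  82  63]]
```

Call:
carry_out(
  moves=[
    {"dx":0,"dy":0.001,"dz":0.0014,"twist":0},
    {"dx":0,"dy":0.002,"dz":0.0028,"twist":0},
    {"dx":0,"dy":0.0028,"dz":0.004,"twist":0},
    {"dx":0,"dy":0.003,"dz":0.0045,"twist":0},
    {"dx":0,"dy":0.003,"dz":0.0045,"twist":0},
  ],
)

```text
time_s: 19.28
tcp_pos: [0.4646, 0.4301, 0.1044]
orientation: [[-0.303, 0.953, -0.001], [0.953, 0.303, 0.0], [0.0, -0.001, -1.0]]
force: [-3.2, 0.4, 1.9]
gripper_width: 0.036
gripper_force: 118.1
```

```bash
python3 chk2.py 0
python3 - <<'E'
import cv2
for f in('side0','k_side'):
    g=cv2.cvtColor(cv2.imread(f'pics/{f}.png'),cv2.COLOR_BGR2GRAY);print(g[180:194,295:309])
E
```

```text
t 19.2833 tcp [0.4646 0.4301 0.1044] yaw 17.63 z [-0.0009  0.0002 -1.    ] f [-3.193   0.4436  1.9391] w 0.036 gf 118.1 q [0.7071 0.2627 1.7945 0.0008 1.0849 0.399 ] 
 d [-0.0006  0.0003  0.0001] twist 0.0000
tip [0.5232 0.4728 0.0418] [282.4082 188.3027] [211.8375 220.0328]
pommel [0.528  0.227  0.1401] [301.8858 186.1475] [293.9142 214.6286]
[301 186]
[[ 29  19  27  27  37  33  30  31  46  73  85  83  74  67  67]
 [ 14  23  29  20  28  26   5  11  14  70  84  87  71  67  67]
 [ 12  17  18  19  20   2   6  26  25  37  75  88  76  69  65]
 [  0   9   1  18   6  32 145 189 161  89  39  79  75  70  67]
 [ 10  16  14  13   3  77 142 167 135 104  59  52  67  72  65]
 [ 73  42   6  14  15  56 112 121 105  96  65  54  65  68  67]
 [ 86  66  22   6   0  25  77  97  98  94  70  71  73  68  69]
 [ 88  85  65  27  14   3  22  44  53  64  90 100  74  71  70]
 [ 85  85  86  59  23   7  17  40  51  72  89  94  74  68  69]
 [ 84  81  87  73  40   0   2  73  96  92  91  92  73  64  70]
 [ 86  84  83  86  74  46  31  85  94  94  97  99  74  69  65]
 [ 82  85  84  85  87  89  80  86  95  91  95  98  
[... 1344 characters left out ...]
9  20  28  26   5  11  14  70  84  87  71  67  67]
 [ 17  18  19  20   2   6  26  25  37  75  88  76  69  65]
 [  9   1  18   6  32 145 189 161  89  39  79  75  70  67]
 [ 16  14  13   3  77 142 167 135 104  59  52  67  72  65]
 [ 42   6  14  15  56 112 121 105  96  65  54  65  68  67]
 [ 66  22   6   0  25  77  97  98  94  70  71  73  68  69]
 [ 85  65  27  14   3  22  44  53  64  90 100  74  71  70]
 [ 85  86  59  23   7  17  40  51  72  89  94  74  68  69]
 [ 81  87  73  40   0   2  73  96  92  91  92  73  64  70]
 [ 84  83  86  74  46  31  85  94  94  97  99  74  69  65]
 [ 85  84  85  87  89  80  86  95  91  95  98  88  82  69]
 [ 84  84  84  88  89  86  91  94  89  89  97  88  81  68]]
```

Force rises to 3.7 N at the seat and the pommel picture matches the original to about 0.4 px. Releasing.

Call:
carry_out(
  moves=[
    {"dx":0,"dy":0,"dz":0,"twist":0},
    {"dx":0,"dy":0,"dz":0,"twist":0},
    {"dx":0,"dy":0,"dz":0,"twist":0},
  ],
  force=20,
)

```text
time_s: 19.63
tcp_pos: [0.4649, 0.4302, 0.1044]
orientation: [[-0.303, 0.953, -0.0], [0.953, 0.303, 0.0], [0.001, -0.0, -1.0]]
force: [-3.5, 1.5, 1.7]
gripper_width: 0.03
gripper_force: 118.2
```

Call:
carry_out(
  moves=[
    {"dx":0,"dy":0,"dz":0,"twist":0},
    {"dx":0,"dy":0,"dz":0,"twist":0},
    {"dx":0,"dy":0,"dz":0,"twist":0},
    {"dx":0,"dy":0,"dz":0,"twist":0},
    {"dx":0,"dy":0,"dz":0,"twist":0},
  ],
  gripper=0.05,
)

```text
time_s: 20.05
tcp_pos: [0.4655, 0.4297, 0.1042]
orientation: [[-0.303, 0.953, 0.001], [0.953, 0.303, -0.0], [-0.0, 0.0, -1.0]]
force: [0.3, 0.5, -0.5]
gripper_width: 0.585
gripper_force: 0.0
```

```bash
python3 chk2.py 0 | head -3
python3 - <<'E'
import cv2,numpy as np
from asc import asc
a=cv2.imread('pics/k_side.png');b=cv2.imread('pics/side0.png')
d=cv2.absdiff(a,b).max(2)>30
cv2.imwrite('pics/d_side.png',d.astype(np.uint8)*255);asc('pics/d_side.png',262,160,50,34)
g=cv2.cvtColor(a,cv2.COLOR_BGR2GRAY);print(g[180:192,296:308])
E
```

```text
t 20.05 tcp [0.4655 0.4297 0.1042] yaw 17.65 z [ 0.0006 -0.0001 -1.    ] f [ 0.2926  0.547  -0.4944] w 0.585 gf 0.0 q [ 0.7064  0.2631  1.7945 -0.0005  1.0836  0.3986] 
 d [ 0.     -0.0004 -0.0001] twist 0.0003
tip [0.5242 0.4724 0.0416] [282.6753 188.3704] [212.0026 219.7358]
pics/d_side.png 262 160
160 #...........######................................
161 ##..........######................................
162 ##..........######................................
163 ##..........######................................
164 #...........######................................
165 #...........#####.................................
166 #...........#####.................................
167 ##..###.....#####.................................
168 ##....###.....##..................................
169 ##......###.......................................
170 ###......##.......................................
171 .#................................................
172 ..................#...............................
173 .................#................................
174 ........................
[... 984 characters left out ...]
................................
193 ..................................................
[[ 31  48  62  64  46  61  82  86  84  88  76  68]
 [ 26  26  34  34  25  28  43  75  85  86  74  68]
 [ 27  23  31  20   8  11  12  69  85  86  74  70]
 [ 31  22  20  18  13   6   0  40  77  88  72  69]
 [ 17   5  11   6  70 128 110  45  42  77  77  73]
 [ 15  16   2  53 136 177 176 137  82  50  66  67]
 [  9  12  10  59 121 137 119 103  69  60  65  69]
 [ 30   5  15  31  82 105 101  93  76  75  74  72]
 [ 63  25   4  13  31  64  87  93 100  97  74  72]
 [ 85  60  14  16  13  13  41  74  91  90  72  70]
 [ 87  75  40   4   4  72  93  92  89  93  75  72]
 [ 84  83  74  45  32  82  93  94  93  95  75  71]]
```

The picture of the handle, pommel and leg now matches the original almost pixel for pixel. Retreating straight up and aside.

Call:
carry_out(
  moves=[
    {"dx":0,"dy":0,"dz":-0.015,"twist":0},
    {"dx":0,"dy":0,"dz":-0.04,"twist":0},
    {"dx":0,"dy":0,"dz":-0.08,"twist":0},
    {"dx":0,"dy":0,"dz":-0.12,"twist":0},
    {"dx":0,"dy":0,"dz":-0.14,"twist":0},
  ],
)

```text
time_s: 20.57
tcp_pos: [0.4669, 0.4313, 0.2501]
orientation: [[-0.303, 0.953, 0.006], [0.953, 0.303, 0.005], [0.003, 0.007, -1.0]]
force: [1.5, 1.2, 1.8]
gripper_width: 0.588
gripper_force: 0.0
```

Call:
carry_out(
  moves=[
    {"dx":0.035,"dy":-0.01,"dz":0,"twist":0},
    {"dx":0.07,"dy":-0.02,"dz":0,"twist":0},
    {"dx":0.1,"dy":-0.04,"dz":0,"twist":0},
    {"dx":0.13,"dy":-0.06,"dz":0,"twist":0},
    {"dx":0.15,"dy":-0.08,"dz":0,"twist":0},
  ],
)

```text
time_s: 20.98
tcp_pos: [0.3418, 0.5506, 0.2441]
orientation: [[-0.304, 0.953, -0.0], [0.953, 0.304, 0.001], [0.001, 0.0, -1.0]]
force: [-0.0, -0.2, 0.7]
gripper_width: 0.588
gripper_force: 0.0
```

Call:
carry_out(
  moves=[
    {"dx":0,"dy":0,"dz":0,"twist":0},
    {"dx":0,"dy":0,"dz":0,"twist":0},
    {"dx":0,"dy":0,"dz":0,"twist":0},
    {"dx":0,"dy":0,"dz":0,"twist":0},
  ],
)

```text
time_s: 21.32
tcp_pos: [0.3444, 0.548, 0.2442]
orientation: [[-0.302, 0.953, 0.001], [0.953, 0.302, -0.0], [-0.0, 0.0, -1.0]]
force: [-0.7, 0.8, 0.4]
gripper_width: 0.587
gripper_force: 0.0
```

```bash
python3 chk2.py 0 | head -2
python3 - <<'E'
import cv2,numpy as np
for n in('side','top'):
    d=(cv2.absdiff(cv2.imread(f'pics/k_{n}.png'),cv2.imread(f'pics/{n}0.png')).max(2)>30).astype(np.uint8)*255
    s=cv2.connectedComponentsWithStats(cv2.dilate(d,np.ones((2,2))))[2]
    print(n,[tuple(int(v) for v in r) for r in s[1:] if r[4]>12])
t=cv2.cvtColor(cv2.imread('pics/k_top.png'),cv2.COLOR_BGR2GRAY);print(t[164:178,430:450])
E
```

```text
t 21.3167 tcp [0.3444 0.548  0.2442] yaw 17.59 z [ 0.0005 -0.0003 -1.    ] f [-0.6765  0.7918  0.3846] w 0.587 gf 0.0 q [ 0.9716  0.1901  1.6181 -0.0006  1.3333  0.6647] 
 d [-0.1493  0.0792  0.14  ] twist -0.0007
side [(25, 0, 68, 224, 3673), (102, 0, 143, 133, 7307), (141, 0, 7, 5, 24), (69, 172, 8, 8, 30), (115, 173, 47, 54, 843), (66, 182, 4, 6, 14), (200, 183, 68, 61, 1587), (156, 193, 6, 24, 52), (124, 202, 3, 7, 20), (92, 231, 6, 4, 17), (409, 253, 8, 6, 38), (394, 254, 6, 6, 25), (407, 260, 6, 7, 19), (157, 264, 34, 17, 305), (77, 266, 15, 8, 38), (69, 287, 32, 10, 202), (172, 291, 6, 5, 19), (143, 294, 17, 6, 62), (157, 300, 6, 3, 14), (212, 313, 22, 55, 665), (226, 358, 15, 33, 267), (229, 393, 7, 7, 41)]
top [(431, 156, 17, 21, 196), (0, 231, 306, 169, 17176), (84, 247, 6, 5, 27), (205, 292, 6, 4, 19), (197, 302, 46, 22, 544), (32, 320, 5, 6, 21), (330, 355, 36, 45, 629), (91, 360, 34, 40, 384), (362, 365, 10, 10, 60), (50, 380, 3, 5, 13), (143, 388, 10, 10, 54), (375, 391, 19, 9, 114), (401, 390, 4, 8, 22)]
[[215 195 163 143 145 150 153 152 152 154 166 181 201 214 217 217
[... 425 characters left out ...]
 215 195
  150 110]
 [196 154 120 128 142 156 144 118 121 145 157 172 195 212 219 218 213 190
  148 109]
 [189 144 117 123 119 114 102  82  87 106 125 148 175 193 205 212 205 179
  140 107]
 [185 131 110 116 100  74  60  52  55  67  80 102 124 143 169 192 197 167
  136 107]
 [172 123  99 104  92  68  51  47  46  45  49  60  72  93 135 179 190 164
  131 103]
 [162 128 118 119 111  97  84  72  65  65  71  90 104 119 155 190 193 161
  127 102]
 [176 166 162 160 154 145 132 120 115 116 126 146 163 172 188 204 193 156
  121  99]
 [182 185 184 183 180 176 172 168 166 166 169 179 189 194 198 200 186 157
  129 110]
 [153 159 162 169 175 179 180 181 183 184 186 190 193 193 196 198 188 172
  159 146]]
```

Only the crossbar lever has changed. Its head is at top (438.5,172.9), against a predicted (438.9,172.95) at the stop. Everything else is as it was, so I'm handing in.

```bash
python3 -c "
from rig import arm
print(arm.close_job())"
```

```text
the job is handed in; nothing more can be done
None
```

The crossbar lever is pulled to its stop on the guard side and the rod is back in its rest as it lay. The ball levers and bystanders show no change in the final pictures, and the job was handed in at about 21 s. I gripped the rod just behind its bend, not by the handle, because the moves could not tilt the tool.

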